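Load hanging plaques on the registration shuttle

ROBOT

A 6-joint arm with a two-finger parallel gripper is mounted at the origin on the work surface. World frame = base frame: x ahead of the robot, y to its left, z up, the work surface at z = 0. Lengths are in mm, angles in rad, forces in N, time in s.
With the tool pointing down it reaches from about 275 to 750 mm from the base axis. Payload 10.2 kg.
Tool frame: the origin (TCP) lies at the very end of the fingers, on their centre line; the grasp point (between the pads) lies 19 mm behind it (ctrl.grip_depth is the distance from the TCP to the grasp point, in mm); z points along the fingers, x is the direction in which the jaws open and shut, and the axes are right-handed (so a half turn about z gives the same grasp; the last joint's range is limited). The gripper opens to 85 mm and grips with 20 to 120 N. Pads are 22 mm wide; open, the fingers measure 114 mm over their backs; the gripper's body (76 mm by 85 mm) begins 54 mm behind the grasp point. The pads swing forward as they close: fully open they stand 13 mm farther back than shut.
Start: joints at [-1.431, 0.313, 1.498, -0, 1.331, -0.223], TCP at [186.307, -490.837, 231.294] pointing down, gripper open.
Joint ranges: [-2.94, 2.94], [-0.97, 2.17], [0.19, 2.56], [-1.23, 4.37], [0.02, 3.11], [-2.88, 2.88]. Speed limits (rad/s): [2.39, 2.39, 3.01, 3.14, 3.14, 3.14].

INTERFACE

Orientations are given as a unit quaternion [w, x, y, z].
In Python, from rig import ctrl gives the robot as it stands.
- The arm moves only by the tool play_rows, never from a script. Its argument "motion" is a list of rows, each a list of 2 entries, a list of its own where there are three numbers: the shift along the tool's x, y, z in mm, then the turn, a rotation vector about the tool's x, y, z in degrees. A call has 1 to 20 rows; each row shifts and turns the commanded pose from where the row before left it, along the tool's axes as they then stand; what a row does not reach is not made up. A row lasts 1/12 s, in which the tool goes at most 41.7 mm and 7.16 degrees, less where a joint would pass 70% of its speed; a pose out of reach is approached as far as the arm can. A call with a gripper value outside its range is refused whole. "fingers" is the finger opening in mm, from 0 to 85.4, set as the call begins (left out, the last holds). The fingers move at their own pace and stop on an object; "squeeze" is the grip in N (left out, the last holds). Time passes only in rows, so rows that do not move let the fingers close. It gives the time, the measured TCP pose, the force and the opening at its end, in the units of the state.
- ctrl.sense(): the state, without advancing time (a new reading comes with each control period).
- ctrl.capture(name): name is "scene" or "top" or "wrist"; returns the picture (384x512x3 uint8, red, green, blue); there is no depth.
- ctrl.get_calibration(name): a dict with "K" (3x3 intrinsics, pixels), "R" (3x3) and "t" (3): a world point X has camera coordinates R X + t; the wrist camera has in their place "tool_from_camera" (4x4, takes a point from camera to tool coordinates, whose origin is the TCP and whose axes are the tool frame's). Camera axes: x right, y down, z forward; pixel columns grow to the right and rows downward; lengths in mm; the calibration is good to about 2 mm. The wrist camera is an equidistant fisheye: a pixel r from the principal point sees the ray r / f radians off the axis. A picture is of the moment at which its call begins: read the wrist's pose just before it. get_calibration takes no time and is no camera call.
- ctrl.finish_job(): hands the job in, once; it reports no verdict.
Trained networks look in the newest picture that a camera, given by its name, has taken for a name from the list of things; names that differ only in an ending like _2 or _b are one class to them, and where a whole thing is asked for, a point or a joint stands for the part that bears it (a point fixed in the world has none). Each returns a list of dicts, best first, with "p" (0 to 1); they miss things now and then, are a little off and sometimes report something else, mostly with a low value. They report only what shows in the picture. A call takes as long as a camera call. They do not tell look-alikes from the thing itself.
- ctrl.spot_in(camera, name): "position" ([column, row] as shares, 0 to 1, of the picture: columns of its width, rows of its height, amid what is visible of it).
The state is a dict: "time_s": time; "joints": joint angles; "dq": joint speeds; "tau": joint torques, N m; "eef_pos": TCP position; "ee_rot": TCP orientation; "force": force on the tool from outside, world axes, zero at the start; "wrist_torque": the same for the moment, N m; "grip_width": opening from 0.0 (shut) to 1.0 (fully open).
Only numpy, scipy, OpenCV 4.12 (cv2) and the standard library are available. Lean on these libraries where they do the work, as an engineer would, in place of code of your own. Each camera call takes 0.05 s, during which the arm holds its last target. There are 200 camera calls.

TASK

Unlock the shuttle's black-ball clamp lever (pull it towards the robot), pull up the red spring knob, slide the shuttle one notch left from parked (red) to loading (yellow), let the plunger snap home and lock the lever again. Then slide every plaque on the deck across onto the shuttle, nudging each until its hanging hole drops over a brass pin and it lies flat, one plaque to a pin. Finally unlock, index the loaded shuttle one more notch left to printing (green), plunger home, and lock the lever, all plaques still flat on their pins and the ink tin, squeegee and tape roll left undisturbed.

Things in the scene. Friction and masses are not known exactly. Their poses are not given: they have to be found in the camera images.
- bed: the fixed registration bed: a grey laminate deck 215 mm (x) by 620 mm (y), top 38 mm above the table. Origin at table level under the middle of the deck's far edge; x points away from the robot (deck at x -215..0), y left, along the shuttle's travel. Three strips are inlaid at the deck's far edge: red at y -260, yellow -220, green -180 mm.
- shuttle (a joint): position of the aluminium shuttle, which slides along the bed's y just beyond the deck, m, growing to the bed's +y (left). Notches: 0.000 parked (knob opposite the red strip), 0.040 loading (yellow), 0.080 printing (green), each with about 1.5 mm play either way. Its top is 7 mm below the deck's top; it drags with about 1.5 N and carries the pins, the knob, the clamp lever and the blue fence.
- fence (a point): middle of the near face of the blue fence along the shuttle's far side, at the shuttle's top: 400 mm long, 13 mm high, its face 75 mm beyond the pins' axes (a seated plaque clears it by about 1 mm, so a plaque pushed against it has its hole over the pins' line)
- plunger (a joint): lift of the spring index plunger, m: 0 = fully home in a notch, 0.018 = its upper stop. Below about 0.012 it locks the shuttle in a notch. The spring pushes it down with 4.5 N at home and 9 N fully lifted; between notches it rides on top of the bar (at about 0.011) and snaps into the next notch it comes over.
- clamp (a joint): angle of the clamp lever on the shuttle's left-hand end, rad: 0 = locked (leaning 0.35 rad away from the robot), 1.05 = fully unlocked (leaning 0.70 rad towards the robot). Its axis is level, along the bed's y; it stays where it is left and takes about 2.5 N at the ball. Below about 0.35 its tail sits in a slot of the bed and locks the shuttle; it locks only with the shuttle in a notch.
- clamp_ball (a point): centre of the clamp lever's black ball, 26 mm diameter, 60 mm from the lever's axis on a 10 mm steel rod; can be pinched from above or pushed over
- clamp_pivot (a point): the clamp lever's axis, mid-lever, between two 40 mm long steel cheeks whose tops are 10 mm above it; rides on the shuttle
- knob (a point): centre of the red index knob (28 mm diameter, 29 mm tall, vertical axis) at the right-hand (-y) end of the shuttle; pull it straight up. It rides on the shuttle and rises with the plunger. Its underside is 5 mm above a 22 mm dark boss, 25 mm above the shuttle's top.
- pin0 (a point): the right-hand locating pin of the shuttle: brass, 13 mm diameter, bevelled at the top, 6 mm tall, so that its tip is 1 mm below the deck's top. The point lies on the pin's axis at the shuttle's top (its foot), 30 mm beyond the deck's far edge; pins are 140 mm apart. Axes as the bed's.
- pin1 (a point): the middle locating pin of the shuttle: brass, 13 mm diameter, bevelled at the top, 6 mm tall, so that its tip is 1 mm below the deck's top. The point lies on the pin's axis at the shuttle's top (its foot), 30 mm beyond the deck's far edge; pins are 140 mm apart. Axes as the bed's.
- pin2 (a point): the left-hand locating pin of the shuttle: brass, 13 mm diameter, bevelled at the top, 6 mm tall, so that its tip is 1 mm below the deck's top. The point lies on the pin's axis at the shuttle's top (its foot), 30 mm beyond the deck's far edge; pins are 140 mm apart. Axes as the bed's.
- plaque_a_mid (a point): centre (half-way up) of a flat birch plywood plaque with red and yellow flowers on a pale blue ground, 100 mm (its x) by 92 mm (its y) by 10 mm thick, about 110 g, too wide to grip. Its round hanging hole, 18 mm, lies 26 mm from the centre towards its own -x edge, the edge nearer the robot. Starts flat on the deck; None if absent.
- plaque_a_hole (a point): centre of that plaque's hanging hole, at its underside; axes as the plaque's (z up through the face). With the plaque seated it coincides with a pin's foot within about 3 mm.
- plaque_b_mid (a point): centre (half-way up) of a flat birch plywood plaque with pink and green flowers on a pale blue ground, 100 mm (its x) by 92 mm (its y) by 10 mm thick, about 110 g, too wide to grip. Its round hanging hole, 18 mm, lies 26 mm from the centre towards its own -x edge, the edge nearer the robot. Starts flat on the deck; None if absent.
- plaque_b_hole (a point): centre of that plaque's hanging hole, at its underside; axes as the plaque's (z up through the face). With the plaque seated it coincides with a pin's foot within about 3 mm.
- plaque_c_mid (a point): centre (half-way up) of a flat birch plywood plaque with yellow and violet flowers on a pale blue ground, 100 mm (its x) by 92 mm (its y) by 10 mm thick, about 110 g, too wide to grip. Its round hanging hole, 18 mm, lies 26 mm from the centre towards its own -x edge, the edge nearer the robot. Starts flat on the deck; None if absent.
- plaque_c_hole (a point): centre of that plaque's hanging hole, at its underside; axes as the plaque's (z up through the face). With the plaque seated it coincides with a pin's foot within about 3 mm.
- ink_tin: bystander: ink tin, 76 mm diameter, 90 mm tall, origin under its centre; leave alone
- squeegee: bystander: wooden squeegee lying flat, 220 mm (its y) by 95 mm by 28 mm, origin at table level under the handle; leave alone
- tape_roll: bystander: roll of yellow tape, 100 mm diameter, 48 mm tall, origin under its centre; leave alone
Not all that is in view belongs to the job. Leave any orange look-alike of the part that bears plaque_a_mid alone.

How it is judged (in metres and radians):
On the way, in this order (a step that is already met when the one before it is completed fails the run):
1. shuttle indexed to the loading notch, plunger home, lever locked (value of joint clamp below 0.15 rad and value of joint shuttle between 0.036 and 0.044 m and value of joint plunger below 0.003 m), for 0.3 s.
2. every plaque flat on a pin, shuttle still locked in the loading notch (all of step 1 and ((horizontal distance between plaque_a_hole and pin0 below 0.005 m and z of plaque_a_hole in the frame of pin0 below 0.002 m and angle between plaque_a_hole's own z axis and vertical below 0.03 rad) or (horizontal distance between plaque_a_hole and pin1 below 0.005 m and z of plaque_a_hole in the frame of pin1 below 0.002 m and angle between plaque_a_hole's own z axis and vertical below 0.03 rad) or (horizontal distance between plaque_a_hole and pin2 below 0.005 m and z of plaque_a_hole in the frame of pin2 below 0.002 m and angle between plaque_a_hole's own z axis and vertical below 0.03 rad)) and ((horizontal distance between plaque_b_hole and pin0 below 0.005 m and z of plaque_b_hole in the frame of pin0 below 0.002 m and angle between plaque_b_hole's own z axis and vertical below 0.03 rad) or (horizontal distance between plaque_b_hole and pin1 below 0.005 m and z of plaque_b_hole in the frame of pin1 below 0.002 m and angle between plaque_b_hole's own z axis and vertical below 0.03 rad) or (horizontal distance between plaque_b_hole and pin2 below 0.005 m and z of plaque_b_hole in the frame of pin2 below 0.002 m and angle between plaque_b_hole's own z axis and vertical below 0.03 rad)) and ((horizontal distance between plaque_c_hole and pin0 below 0.005 m and z of plaque_c_hole in the frame of pin0 below 0.002 m and angle between plaque_c_hole's own z axis and vertical below 0.03 rad) or (horizontal distance between plaque_c_hole and pin1 below 0.005 m and z of plaque_c_hole in the frame of pin1 below 0.002 m and angle between plaque_c_hole's own z axis and vertical below 0.03 rad) or (horizontal distance between plaque_c_hole and pin2 below 0.005 m and z of plaque_c_hole in the frame of pin2 below 0.002 m and angle between plaque_c_hole's own z axis and vertical below 0.03 rad))), for 0.3 s.
3. shuttle indexed to the printing notch, plunger home, lever locked (value of joint clamp below 0.15 rad and value of joint shuttle between 0.076 and 0.084 m and value of joint plunger below 0.003 m), for 0.3 s.
At the end, for the whole second after the job is handed in: Shuttle within 4 mm of the printing notch (0.080), plunger within 3 mm of home, lever locked (below 0.15 rad); every plaque present flat (tilt below 0.03 rad) on the shuttle, its hole within 5 mm of a pin's axis, its underside less than 2 mm above the shuttle's top; all at rest (all of step 3 and ((horizontal distance between plaque_a_hole and pin0 below 0.005 m and z of plaque_a_hole in the frame of pin0 below 0.002 m and angle between plaque_a_hole's own z axis and vertical below 0.03 rad) or (horizontal distance between plaque_a_hole and pin1 below 0.005 m and z of plaque_a_hole in the frame of pin1 below 0.002 m and angle between plaque_a_hole's own z axis and vertical below 0.03 rad) or (horizontal distance between plaque_a_hole and pin2 below 0.005 m and z of plaque_a_hole in the frame of pin2 below 0.002 m and angle between plaque_a_hole's own z axis and vertical below 0.03 rad)) and ((horizontal distance between plaque_b_hole and pin0 below 0.005 m and z of plaque_b_hole in the frame of pin0 below 0.002 m and angle between plaque_b_hole's own z axis and vertical below 0.03 rad) or (horizontal distance between plaque_b_hole and pin1 below 0.005 m and z of plaque_b_hole in the frame of pin1 below 0.002 m and angle between plaque_b_hole's own z axis and vertical below 0.03 rad) or (horizontal distance between plaque_b_hole and pin2 below 0.005 m and z of plaque_b_hole in the frame of pin2 below 0.002 m and angle between plaque_b_hole's own z axis and vertical below 0.03 rad)) and ((horizontal distance between plaque_c_hole and pin0 below 0.005 m and z of plaque_c_hole in the frame of pin0 below 0.002 m and angle between plaque_c_hole's own z axis and vertical below 0.03 rad) or (horizontal distance between plaque_c_hole and pin1 below 0.005 m and z of plaque_c_hole in the frame of pin1 below 0.002 m and angle between plaque_c_hole's own z axis and vertical below 0.03 rad) or (horizontal distance between plaque_c_hole and pin2 below 0.005 m and z of plaque_c_hole in the frame of pin2 below 0.002 m and angle between plaque_c_hole's own z axis and vertical below 0.03 rad)) and linear speed of each of plaque_a, plaque_b, plaque_c below 0.02 m/s and velocity of joint shuttle between -0.01 and 0.01 m/s); the robot touches nothing.
It fails at once if the ink tin is moved more than 30 mm (distance of ink_tin from where it was at the start of the episode above 0.03 m).
It fails at once if the squeegee is moved more than 30 mm (distance of squeegee from where it was at the start of the episode above 0.03 m).
It fails at once if the tape roll is moved more than 30 mm (distance of tape_roll from where it was at the start of the episode above 0.03 m).
Of plaque_a, plaque_b, plaque_c only 2 to 3 are there at a start; the rules pass over those that are not, and their reading is None.
At some moment in a run one of plaque_a, plaque_b, plaque_c may be knocked a few centimetres aside while the robot is not near it.
Once in a run the grip may slacken for a moment while it holds something.
It also fails if it takes over 210 s, if anything falls off the work surface, if the arm or the gripper's body presses on something with over 40 N, if the wrist force passes 120 N, or if a joint passes its speed limit or range.

## Working session

There is one attempt and no reset: what is moved stays moved. The work goes in short steps, Python scripts to look and compute and a tool call to move; the robot and the scene stay as the last step left them, time stands still between calls to the robot, and variables do not carry over. Pictures are saved under pics/ and viewed, about 12 in all and at most 16, crops included, and the job is handed in when it is done.

Besides the shell and the picture viewer there is one more tool, called after "Call:" in YAML: its name, and indented under it one key for each argument. play_rows: Moves the arm, as the interface text tells. Its arguments: {"type":"object","properties":{"motion":{"type":"array"},"fingers":{"type":"number"},"squeeze":{"type":"number"}},"required":["motion"]}

```bash
ls; mkdir -p pics; python3 - <<'E'
from rig import ctrl
import cv2,numpy as np
print(ctrl.sense())
for c in("scene","top","wrist"):
    im=ctrl.capture(c); cv2.imwrite(f"pics/{c}0.png",im[:,:,::-1])
    print(c,ctrl.get_calibration(c))
    for n in ["bed","knob","clamp_ball","clamp_pivot","pin0","fence","plaque_a_mid","plaque_a_hole","plaque_b_mid","ink_tin","squeegee","tape_roll"]:
        r=ctrl.spot_in(c,n); print(n,[(round(d['p'],2),round(d['position'][0]*512),round(d['position'][1]*384)) for d in r[:5]])
a=cv2.imread("pics/scene0.png");b=cv2.imread("pics/top0.png")
cv2.imwrite("pics/s0.png",cv2.resize(a,(800,600),interpolation=cv2.INTER_CUBIC))
cv2.imwrite("pics/t0.png",cv2.resize(b,(800,600),interpolation=cv2.INTER_CUBIC))
E
```

```text
pics
{'time_s': 0.0, 'joints': array([-1.43142955e+00,  3.13468493e-01,  1.49843822e+00, -2.02307724e-05,
        1.33098749e+00, -2.23367117e-01]), 'dq': array([ 0.00194646,  0.00197428,  0.00035686, -0.00123192, -0.00052152,
       -0.00040089]), 'tau': array([ 5.44119321e-04, -4.12253630e+01, -2.59739792e+01, -1.39507501e-04,
        4.11225119e-03,  1.74006209e-05]), 'eef_pos': array([ 186.250216  , -490.57956657,  230.72518331]), 'ee_rot': array([-4.72431369e-04,  8.23053913e-01, -5.67962879e-01, -4.47670204e-04]), 'force': array([ 0.30796806,  0.95624076, -1.18436035]), 'wrist_torque': array([-0.0337971 , -0.05547727,  0.02860128]), 'grip_width': 0.9996714397199082}
scene {'K': array([[348.30157628,   0.        , 255.13106045],
       [  0.        , 348.30157628, 191.8698787 ],
       [  0.        ,   0.        ,   1.        ]]), 'R': array([[ 0.69462236,  0.71924968,  0.01340413],
       [ 0.50512776, -0.47439589, -0.72096774],
       [-0.51219695,  0.50757111, -0.69283897]]), 't': array([-343.80010647, -201.80127462, 1379.12344425])}
bed [(0.63, 246, 229), (0.36, 266, 237)]
k
[... 1380 characters left out ...]
8.38862424],
       [  0.        , 297.31863964, 191.27592578],
       [  0.        ,   0.        ,   1.        ]]), 'tool_from_camera': array([[ 9.99998961e-01, -7.33579317e-04,  1.24056472e-03,
        -2.63887994e-01],
       [ 3.62958073e-04,  9.61210629e-01,  2.75815146e-01,
        -7.00859953e+01],
       [-1.39477628e-03, -2.75814410e-01,  9.61209897e-01,
        -1.43841783e+02],
       [ 0.00000000e+00,  0.00000000e+00,  0.00000000e+00,
         1.00000000e+00]])}
bed [(0.56, 146, 10)]
knob []
clamp_ball []
clamp_pivot []
pin0 []
fence []
plaque_a_mid [(0.67, 322, 83), (0.59, 114, 93)]
plaque_a_hole [(0.82, 116, 90)]
plaque_b_mid []
ink_tin []
squeegee [(0.93, 415, 9)]
tape_roll []
```

View pics/s0.png

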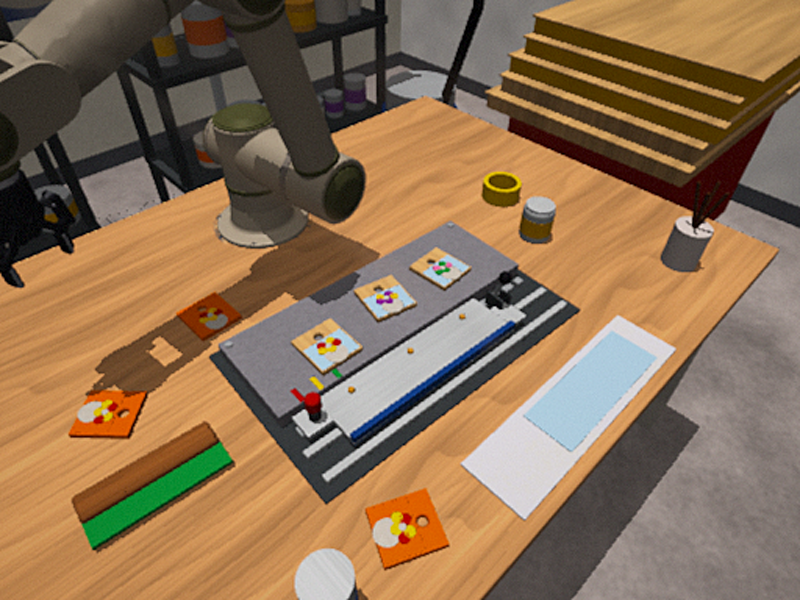

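View pics/t0.png

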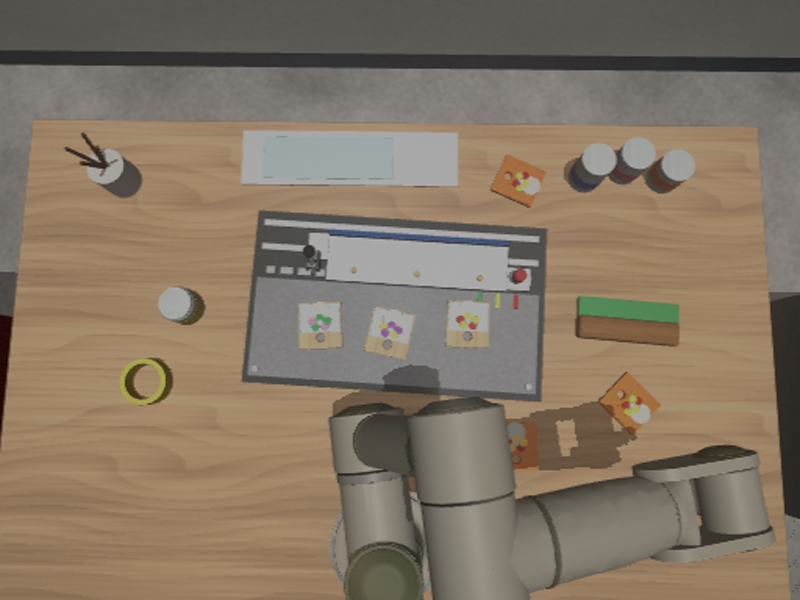

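The top view (800 px) shows plaque b (pink/green) at (320,325), plaque c (violet) at (390,331) and plaque a (red/yellow) at (468,324). The brass pins are at (353,270), (416,274) and (479,278), the knob at (519,275) and the ball at (309,251). The orange look-alikes at (518,180), (630,403) and (520,443) are off the deck, so I won't touch them.

```bash
cat > h.py <<'E'
import numpy as np,cv2
from rig import ctrl
from scipy.spatial.transform import Rotation as Ro
def pose(s=None):
    s=s or ctrl.sense(); q=s['ee_rot']; return Ro.from_quat([q[1],q[2],q[3],q[0]]).as_matrix(),np.array(s['eef_pos'])
def ray(cam,uv,P=None):
    c=ctrl.get_calibration(cam);K=c['K'];d=np.array([(uv[0]-K[0,2])/K[0,0],(uv[1]-K[1,2])/K[1,1],1.])
    if cam!='wrist': return -c['R'].T@c['t'],c['R'].T@d
    th=np.hypot(*d[:2]);d=np.array([*(d[:2]/max(th,1e-9)*np.sin(th)),np.cos(th)])
    T=c['tool_from_camera'];R,p=P
    return R@T[:3,3]+p,R@T[:3,:3]@d
def at(cam,uv,z,P=None):
    o,d=ray(cam,uv,P);return o+d*(z-o[2])/d[2]
def proj(cam,X,P=None):
    c=ctrl.get_calibration(cam);K=c['K'];X=np.array(X,float)
    if cam!='wrist': x=c['R']@X+c['t'];return K[0,0]*x[0]/x[2]+K[0,2],K[1,1]*x[1]/x[2]+K[1,2]
    T=c['tool_from_camera'];R,p=P;x=T[:3,:3].T@(R.T@(X-p)-T[:3,3]);r=np.hypot(x[0],x[1]);th=np.arctan2(r,x[2])
    return K[0,0]*th*x[0]/r+K[0,2],K[1,1]*th*x[1]/r+K[1,2]
def blobs(im,lo,hi,mn=4,roi=None):
    h=cv2.cvtColor(im,cv2.COLOR_RGB2HSV);m=cv2.inRange(h,np.array(lo),np.array(hi))
    n,l,s,c=cv2.connectedComponentsWithStats(m)
    return [(s[i,4],*c[i].round(1)) for i in range(1,n) if s[i,4]>=mn and (roi is None or roi[0]<c[i][0]<roi[2] and roi[1]<c[i][1]<roi[3])]
E
python3 - <<'E'
from h import *
im=cv2.imread("pics/top0.png")[:,:,::-1].copy()
print("brass",blobs(im,(12,90,90),(28,255,255),3,(200,150,340,185)))
print("red",blobs(im,(0,120,60),(8,255,255),3,(310,150,345,200)))
print("deck corners")
for n,p in dict(fl=(258,277),fr=(541,293),nl=(245,380),nr=(541,400)).items(): print(n,at("top",np.array(p)*.64,38).round(1))
for n,p in dict(p2=(353,270),p1=(416,274),p0=(479,278)).items(): print(n,at("top",np.array(p)*.64,37).round(1))
for n,p in dict(red=(516,301),yel=(498,300),gre=(480,296)).items(): print(n,at("top",np.array(p)*.64,38).round(1))
for n,p in dict(b=(320,325),c=(390,331),a=(468,324)).items(): print(n,at("top",np.array(p)*.64,48).round(1))
for n,p in dict(hb=(320,337),hc=(387,345),ha=(468,336)).items(): print(n,at("top",np.array(p)*.64,48).round(1))
print("knob",at("top",np.array((519,272))*.64,90).round(1),"ball",at("top",np.array((309,251))*.64,110).round(1))
b=im[130:240,150:360]
cv2.imwrite("pics/t0c.png",cv2.resize(b[:,:,::-1],(800,420),interpolation=cv2.INTER_CUBIC))
E
```

```text
brass [(np.int32(4), np.float64(225.5), np.float64(172.5)), (np.int32(5), np.float64(266.0), np.float64(175.0)), (np.int32(4), np.float64(306.5), np.float64(177.5))]
red [(np.int32(43), np.float64(332.2), np.float64(175.5)), (np.int32(18), np.float64(329.5), np.float64(193.0))]
deck corners
fl [570.3 291.5  38. ]
fr [ 542. -330.   38.]
nl [345.2 309.5  38. ]
nr [ 310.8 -325.5   38. ]
p2 [588.6  82.7  37. ]
p1 [581.3 -56.2  37. ]
p0 [ 573.9 -194.8   37. ]
red [ 523.7 -275.1   38. ]
yel [ 525.4 -235.9   38. ]
gre [ 533.8 -196.6   38. ]
b [464.9 150.4  48. ]
c [453.7  -1.   48. ]
a [ 470.9 -169.2   48. ]
hb [439.  149.6  48. ]
hc [423.5   5.   48. ]
ha [ 445.  -169.1   48. ]
knob [ 578.4 -273.    90. ] ball [614.3 170.1 110. ]
```

View pics/t0c.png

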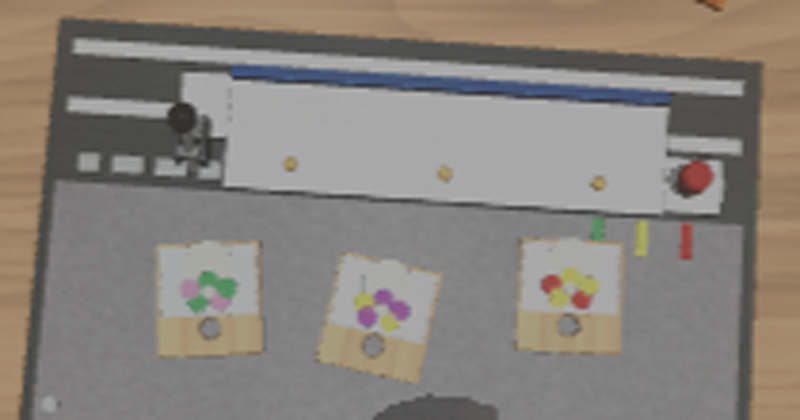

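The crop shows three pins, the knob at (695,177) and the ball at (181,117). Plaques b and a are nearly square to the bed, and c is turned by about 12°. Next I'll move above the bed for a closer look.

Call:
play_rows:
  motion:
    - [[-20, -30, -5], [0, 0, 0]]
    - [[-20, -30, -5], [0, 0, 0]]
    - [[-20, -30, -5], [0, 0, 0]]
    - [[-20, -30, -5], [0, 0, 0]]
    - [[-20, -30, -5], [0, 0, 0]]
    - [[-20, -30, -5], [0, 0, 0]]
    - [[-20, -30, -5], [0, 0, 0]]
    - [[-20, -30, -5], [0, 0, 0]]
    - [[-20, -30, -5], [0, 0, 0]]
    - [[-20, -30, -5], [0, 0, 0]]
    - [[-20, -30, -5], [0, 0, 0]]
    - [[-20, -30, -5], [0, 0, 0]]
    - [[-20, -30, -5], [0, 0, 0]]
    - [[-20, -30, -5], [0, 0, 0]]
    - [[-10, -26, 0], [0, 0, 0]]
    - [[0, 0, 0], [0, 0, 6]]
    - [[0, 0, 0], [0, 0, 6]]
    - [[0, 0, 0], [0, 0, 6]]
    - [[0, 0, 0], [0, 0, 6]]
    - [[0, 0, 0], [0, 0, 0]]
  fingers: 60

```text
time_s: 3.62
eef_pos: [500.4, -61.4, 301.3]
ee_rot: [-0.0, -0.686, 0.728, 0.0]
force: [0.4, 0.3, 0.8]
grip_width: 0.703
```

```bash
cat >> h.py <<'E'
def view(name,size=(800,600),crop=None,cam='wrist'):
    P=pose();im=ctrl.capture(cam);o=im if crop is None else im[crop[1]:crop[3],crop[0]:crop[2]]
    cv2.imwrite(f"pics/{name}.png",cv2.resize(o,size,interpolation=cv2.INTER_CUBIC)[:,:,::-1]);np.savez(f"pics/{name}.npz",im=im,R=P[0],p=P[1]);return im,P
def togo(X,yaw=None):
    "shift in tool axes to world TCP X, then turn (deg about tool z) so tool x points at world angle yaw (deg)"
    R,p=pose();print("TCP",p.round(1),"go",(R.T@(np.array(X)-p)).round(1),end=' ')
    a=np.degrees(np.arctan2(R[1,0],R[0,0]));print("yaw",a.round(2),"turn" if yaw is not None else '', None if yaw is None else round(-((yaw-a+180)%360-180),2))
E
python3 - <<'E'
from h import *
print(ctrl.sense()['force'],ctrl.sense()['grip_width'])
im,P=view("w1");togo((500,-60,300),-93.03)
for n,X in dict(p0=(573.9,-194.8,37),p1=(581.3,-56.2,37),p2=(588.6,82.7,37),knob=(578.4,-273,90)).items(): print(n,np.round(proj("wrist",X,P),1))
E
```

```text
[0.43358939 0.25621099 0.79084306] 0.7034448048834016
TCP [500.4 -61.4 301.3] go [-1.4  0.4  1.3] yaw -93.1 turn -0.07
p0 [350.4 102.9]
p1 [250.8 100.7]
p2 [152.5 105.2]
knob [417.4 100.7]
```

View pics/w1.png

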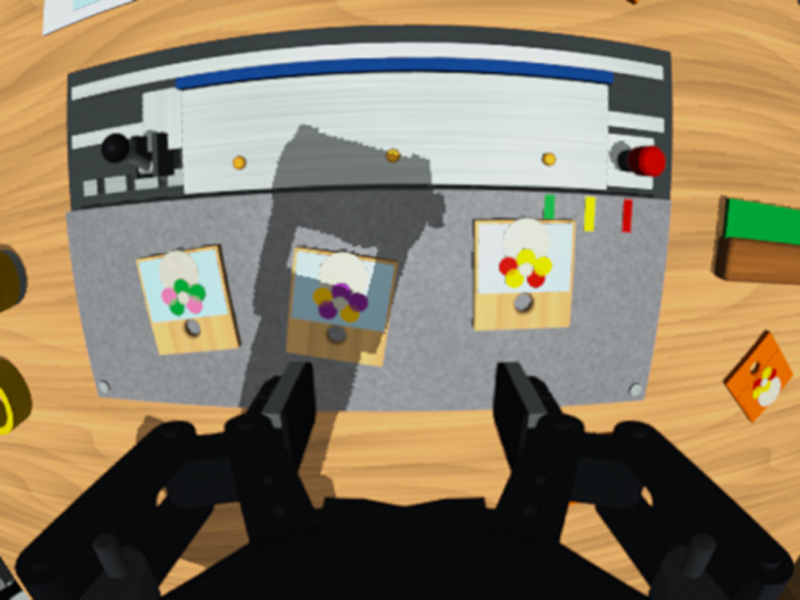

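The wrist view (800 px) shows the pins at (238,162), (392,155) and (548,158), the knob at (652,161) and the ball at (116,148). The plaque colours agree with the earlier choice. Now I'll triangulate.

```bash
cat >> h.py <<'E'
def tri(obs):
    A=np.zeros((3,3));b=np.zeros(3)
    for o,d in obs:
        d=d/np.linalg.norm(d);M=np.eye(3)-np.outer(d,d);A+=M;b+=M@o
    X=np.linalg.solve(A,b);print("tri",X.round(1),[round(float(np.linalg.norm(np.cross(X-o,d/np.linalg.norm(d)))),1) for o,d in obs]);return X
E
python3 - <<'E'
from h import *
z=np.load("pics/w1.npz");im=z['im'];P=(z['R'],z['p'])
br=[b for b in blobs(im,(10,120,100),(28,255,255),8,(130,90,370,112))];print(br)
for b in br: print("pin",at('wrist',b[1:],36.5,P).round(1))
print("redw",blobs(im,(0,150,60),(6,255,255),20,(390,80,440,150)))
print("yel",blobs(im,(22,150,100),(34,255,255),20,(370,120,385,150)),"gr",blobs(im,(45,100,60),(75,255,255),10,(340,120,360,145)))
w=ray('wrist',(417,102.7),P);t=ray('top',(332.2,175.5));tri([w,t])
w=ray('wrist',(116*.64,148*.64),P);t=ray('top',(197.5,160.7));s=ray('scene',(504*.64,277*.64));tri([w,t,s]);tri([w,t])
for n,p in dict(ha=(524,302),hc=(337,334),hb=(192,327)).items(): print(n,at('wrist',np.array(p)*.64,48,P).round(1))
for n,p in dict(ca=(525,275),cc=(341,304),cb=(189,299)).items(): print(n,at('wrist',np.array(p)*.64,48,P).round(1))
E
```

```text
[(np.int32(55), np.float64(251.1), np.float64(99.3)), (np.int32(48), np.float64(351.0), np.float64(101.5)), (np.int32(50), np.float64(152.6), np.float64(103.6))]
pin [583.3 -56.7  36.5]
pin [ 575.9 -195.9   36.5]
pin [590.9  82.6  36.5]
redw [(np.int32(292), np.float64(416.5), np.float64(102.8)), (np.int32(109), np.float64(401.0), np.float64(137.8))]
yel [(np.int32(135), np.float64(376.9), np.float64(136.4))] gr [(np.int32(101), np.float64(351.1), np.float64(132.1))]
tri [ 575.1 -274.1   86.3] [0.8, 0.8]
tri [616.3 172.  101.1] [0.6, 0.4, 0.3]
tri [616.7 172.6  99.3] [0.3, 0.3]
ha [ 447.1 -168.2   48. ]
hc [427.    4.1  48. ]
hb [440.7 148.8  48. ]
ca [ 472.4 -169.    48. ]
cc [455.3  -2.5  48. ]
cb [469.  146.3  48. ]
```

Call:
play_rows:
  motion:
    - [[-26.6, -15.1, 13.4], [0, 0, 0]]
    - [[-26.6, -15.1, 13.4], [0, 0, 0]]
    - [[-26.6, -15.1, 13.4], [0, 0, 0]]
    - [[-26.6, -15.1, 13.4], [0, 0, 0]]
    - [[-26.6, -15.1, 13.4], [0, 0, 0]]
    - [[-26.6, -15.1, 13.4], [0, 0, 0]]
    - [[-26.6, -15.1, 13.4], [0, 0, 0]]
    - [[-26.6, -15.1, 13.4], [0, 0, 0]]
    - [[-26.6, -15.1, 13.4], [0, 0, 0]]
    - [[0, 0, 20], [0, 0, 0]]
    - [[0, 0, 20], [0, 0, 0]]
    - [[0, 0, 20], [0, 0, 0]]
    - [[0, 0, 20], [0, 0, 0]]
    - [[0, 0, 19], [0, 0, 0]]
    - [[0, 0, 0], [0, 0, 0]]
    - [[0, 0, 0], [0, 0, 0]]
  fingers: 0

```text
time_s: 5.0
eef_pos: [649.2, 169.9, 81.3]
ee_rot: [-0.001, -0.688, 0.726, 0.0]
force: [-0.4, 0.3, 1.7]
grip_width: -0.0
```

```bash
python3 - <<'E'
from h import *
print(ctrl.sense()['force'],ctrl.sense()['grip_width'])
im,P=view("w2");togo((616.5+26,170.6,80),-93.08)
print(np.array(proj("wrist",(616.5,172,100),P))/.64)
E
```

```text
[-0.39548034  0.32792847  1.70766813] -0.0004383340672761864
TCP [649.9 169.9  82.7] go [-0.3  7.4  2.7] yaw -93.12 turn -0.04
[403.24904983 488.58285081]
```

View pics/w2.png

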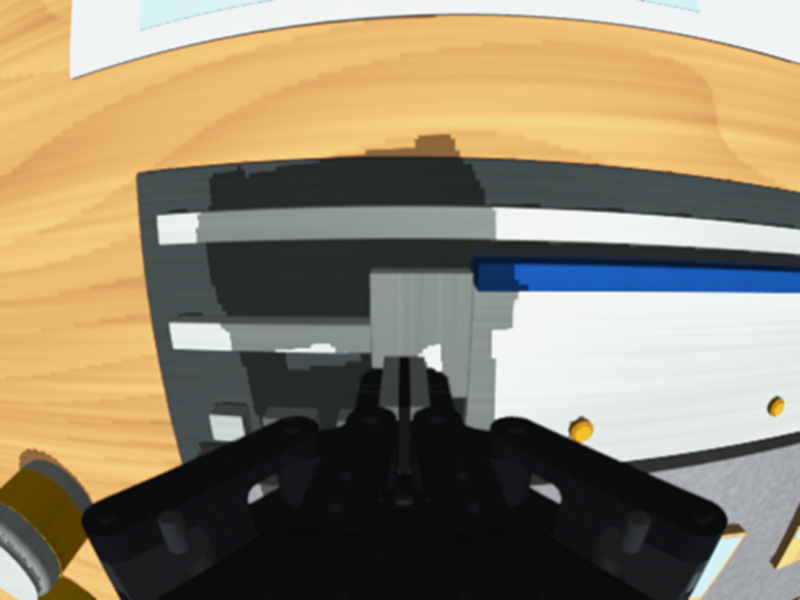

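The closed fingers stand just beyond the ball, which they hide at about (403,488). I'll pull it towards the robot.

Call:
play_rows:
  motion:
    - [[0, 5, 0], [0, 0, 0]]
    - [[0, 5, 0], [0, 0, 0]]
    - [[0, 5, 0], [0, 0, 0]]
    - [[0, 5, 0], [0, 0, 0]]
    - [[0, 5, 0], [0, 0, 0]]
    - [[0, 5, 0], [0, 0, 0]]
    - [[0, 5, 0], [0, 0, 0]]
    - [[0, 5, 0], [0, 0, 0]]
    - [[0, 5, 0], [0, 0, 0]]
    - [[0, 5, 0], [0, 0, 0]]
    - [[0, 5, 0], [0, 0, 0]]
    - [[0, 5, 0], [0, 0, 0]]

```text
time_s: 6.05
eef_pos: [588.9, 173.3, 81.1]
ee_rot: [-0.0, -0.687, 0.727, 0.0]
force: [4.3, -0.7, -3.4]
grip_width: 0.001
```

Call:
play_rows:
  motion:
    - [[0, 2, 0], [0, 0, 0]]
    - [[0, 2, 0], [0, 0, 0]]

```text
time_s: 6.22
eef_pos: [585.4, 173.5, 81.5]
ee_rot: [0.0, -0.687, 0.727, -0.0]
force: [5.1, -0.3, -4.6]
grip_width: 0.002
```

Call:
play_rows:
  motion:
    - [[0, -10, 0], [0, 0, 0]]
    - [[0, -5, -20], [0, 0, 0]]
    - [[0, 0, -30], [0, 0, 0]]
    - [[0, 0, -30], [0, 0, 0]]
    - [[37.3, 0.1, 0], [0, 0, 0]]
    - [[37.3, 0.1, 0], [0, 0, 0]]
    - [[37.3, 0.1, 0], [0, 0, 0]]
    - [[37.3, 0.1, 0], [0, 0, 0]]
    - [[37.3, 0.1, 0], [0, 0, 0]]
    - [[37.3, 0.1, 0], [0, 0, 0]]
    - [[37.3, 0.1, 0], [0, 0, 0]]
    - [[37.3, 0.1, 0], [0, 0, 0]]
    - [[37.3, 0.1, 0], [0, 0, 0]]
    - [[37.3, 0.2, 0], [0, 0, 0]]
    - [[37.3, 0.2, 0], [0, 0, 0]]
    - [[37.5, 0.2, 0], [0, 0, 0]]
    - [[0, 0, 0], [0, 0, 0]]
    - [[0, 0, 0], [0, 0, 0]]
  fingers: 60

```text
time_s: 7.72
eef_pos: [573.1, -275.5, 161.2]
ee_rot: [-0.0, -0.686, 0.728, 0.001]
force: [0.9, 0.0, -0.9]
grip_width: 0.702
```

```bash
python3 - <<'E'
from h import *
im,P=view("w3");togo((574.8,-274.3,62),-93.08)
R=blobs(im,(0,150,60),(6,255,255),60);print(R)
for b in R: print(at('wrist',b[1:],80,P).round(1))
print(np.array(proj("wrist",(574.8,-274.3,80),P)))
print(ctrl.spot_in('wrist','clamp_ball')[:2])
E
```

```text
TCP [ 573.5 -274.   161.4] go [ 0.4 -1.4 99.4] yaw -93.26 turn -0.18
[(np.int32(1045), np.float64(259.0), np.float64(193.3)), (np.int32(291), np.float64(259.4), np.float64(233.3))]
[ 576.8 -276.1   80. ]
[ 542.3 -274.4   80. ]
[256.93628002 195.83516685]
[]
```

View pics/w3.png

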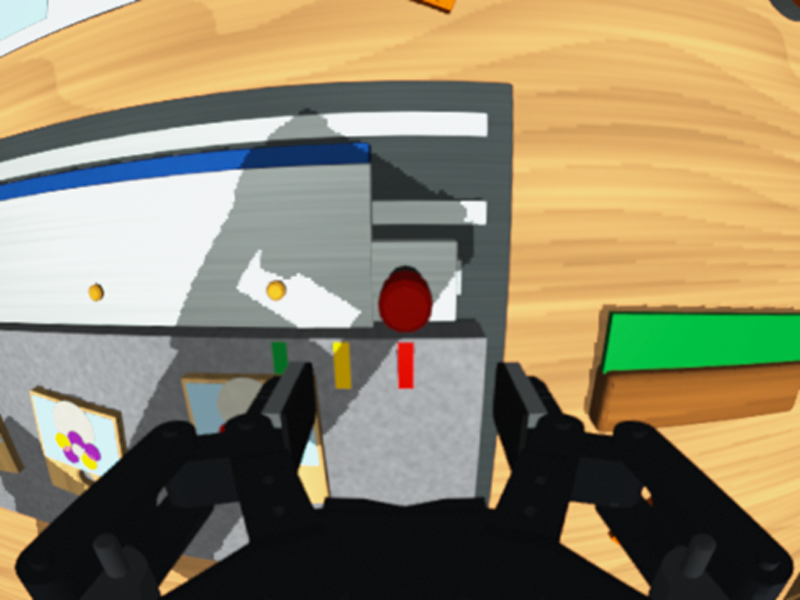

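The knob is at (405,300), centred between the open fingers. I'll descend and grip it.

Call:
play_rows:
  motion:
    - [[1.1, -2.9, 20], [0, 0, 0]]
    - [[0, 0, 20], [0, 0, 0]]
    - [[0, 0, 20], [0, 0, 0]]
    - [[0, 0, 20], [0, 0, 0]]
    - [[0, 0, 18], [0, 0, 0]]
    - [[0, 0, 0], [0, 0, 0]]

```text
time_s: 8.32
eef_pos: [575.5, -272.7, 60.2]
ee_rot: [-0.001, -0.688, 0.726, 0.003]
force: [-0.3, 0.4, -0.5]
grip_width: 0.703
```

Call:
play_rows:
  motion:
    - [[0, 0, 0], [0, 0, 0]]
    - [[0, 0, 0], [0, 0, 0]]
    - [[0, 0, 0], [0, 0, 0]]
    - [[0, 0, 0], [0, 0, 0]]
    - [[0, 0, 0], [0, 0, 0]]
  fingers: 10
  squeeze: 80

```text
time_s: 8.73
eef_pos: [577.6, -275.8, 65.9]
ee_rot: [0.0, -0.687, 0.727, -0.002]
force: [-1.4, 1.5, 5.3]
grip_width: 0.296
```

Call:
play_rows:
  motion:
    - [[0, 0, -4], [0, 0, 0]]
    - [[0, 0, -4], [0, 0, 0]]
    - [[0, 0, -4], [0, 0, 0]]
    - [[0, 0, -3], [0, 0, 0]]
    - [[0, 0, 0], [0, 0, 0]]
    - [[0, 0, 0], [0, 0, 0]]

```text
time_s: 9.23
eef_pos: [577.3, -275.6, 78.8]
ee_rot: [0.0, -0.687, 0.727, -0.001]
force: [5.9, -2.1, -8.4]
grip_width: 0.291
```

Call:
play_rows:
  motion:
    - [[-4, 0, 0], [0, 0, 0]]
    - [[-4, 0, 0], [0, 0, 0]]
    - [[-4, 0, 0], [0, 0, 0]]
    - [[-4, 0, 0], [0, 0, 0]]
    - [[-4, 0, 0], [0, 0, 0]]
    - [[-4, 0, 0], [0, 0, 0]]
    - [[-4, 0, 0], [0, 0, 0]]
    - [[-4, 0, 0], [0, 0, 0]]
    - [[-4, 0, 0], [0, 0, 0]]
    - [[-4, 0, 0], [0, 0, 0]]
    - [[0, 0, 0], [0, 0, 0]]
    - [[0, 0, 0], [0, 0, 0]]

```text
time_s: 10.23
eef_pos: [579.5, -234.9, 78.5]
ee_rot: [0.001, -0.687, 0.727, -0.0]
force: [6.2, 0.7, -8.0]
grip_width: 0.287
```

Call:
play_rows:
  motion:
    - [[0, 0, 4], [0, 0, 0]]
    - [[0, 0, 4], [0, 0, 0]]
    - [[0, 0, 4], [0, 0, 0]]
    - [[0, 0, 3], [0, 0, 0]]
    - [[0, 0, 0], [0, 0, 0]]
    - [[0, 0, 0], [0, 0, 0]]

```text
time_s: 10.73
eef_pos: [579.7, -236.2, 65.9]
ee_rot: [0.0, -0.687, 0.727, -0.001]
force: [-0.5, 1.0, 8.4]
grip_width: 0.292
```

Call:
play_rows:
  motion:
    - [[0, 0, 0], [0, 0, 0]]
    - [[0, 0, 0], [0, 0, 0]]
    - [[0, 0, 0], [0, 0, 0]]
    - [[0, 0, 0], [0, 0, 0]]
    - [[0, 0, -30], [0, 0, 0]]
    - [[0, 0, -30], [0, 0, 0]]
    - [[0, 0, -30], [0, 0, 0]]
    - [[0, 0, -30], [0, 0, 0]]
    - [[0, 0, 0], [0, 0, 0]]
  fingers: 60

```text
time_s: 11.48
eef_pos: [580.8, -236.7, 190.1]
ee_rot: [0.001, -0.687, 0.727, -0.005]
force: [-1.0, -0.2, 1.3]
grip_width: 0.705
```

```bash
python3 - <<'E'
from h import *
im,P=view("w4");togo((574.8,-274.3,62),-93.08)
R=blobs(im,(0,150,60),(6,255,255),60);print(R)
for b in R[:3]: print(at('wrist',b[1:],80,P).round(1))
br=[b for b in blobs(im,(10,120,100),(28,255,255),8)];print([(b,at('wrist',b[1:],36.5,P).round(1)) for b in br if b[0]<200])
E
```

```text
TCP [ 580.  -236.2  186.9] go [ 37.9   3.7 125. ] yaw -93.21 turn -0.13
[(np.int32(805), np.float64(257.1), np.float64(191.4)), (np.int32(229), np.float64(294.4), np.float64(228.5)), (np.int32(93), np.float64(211.0), np.float64(281.0))]
[ 578.9 -236.    80. ]
[ 541.1 -268.6   80. ]
[ 487.7 -184.    80. ]
[((np.int32(93), np.float64(181.9), np.float64(184.9)), array([ 578.6, -156.5,   36.5])), ((np.int32(60), np.float64(73.5), np.float64(186.0)), array([586.2, -18.1,  36.5])), ((np.int32(30), np.float64(1.5), np.float64(187.4)), array([593.3, 120. ,  36.5])), ((np.int32(69), np.float64(225.6), np.float64(238.6)), array([ 515. , -197.6,   36.5])), ((np.int32(51), np.float64(168.3), np.float64(239.0)), array([ 516.8, -131.7,   36.5])), ((np.int32(32), np.float64(62.7), np.float64(250.5)), array([500.8,  26.3,  36.5])), ((np.int32(49), np.float64(100.0), np.float64(260.9)), array([487.4, -31.8,  36.5])), ((np.int32(168), np.float64(209.9), np.float64(268.9)), array([ 476.9, -175.3,   36.5])), ((np.int32(9), np.float64(242.0), np.float64(269.0)), array([ 475.4, -212.7,   36.5])), ((np.int
[... 168 characters left out ...]
.int32(10), np.float64(243.0), np.float64(288.5)), array([ 448. , -211.7,   36.5])), ((np.int32(38), np.float64(192.4), np.float64(300.6)), array([ 431. , -147. ,   36.5])), ((np.int32(88), np.float64(204.4), np.float64(299.4)), array([ 432.9, -162.6,   36.5])), ((np.int32(26), np.float64(68.2), np.float64(300.1)), array([419. ,  48.8,  36.5])), ((np.int32(10), np.float64(243.8), np.float64(305.4)), array([ 422.2, -210.6,   36.5])), ((np.int32(41), np.float64(412.8), np.float64(315.5)), array([ 370.2, -446.6,   36.5])), ((np.int32(32), np.float64(103.6), np.float64(316.1)), array([396.3,  -7.2,  36.5])), ((np.int32(50), np.float64(503.0), np.float64(380.0)), array([  59.4, -801. ,   36.5]))]
```

View pics/w4.png

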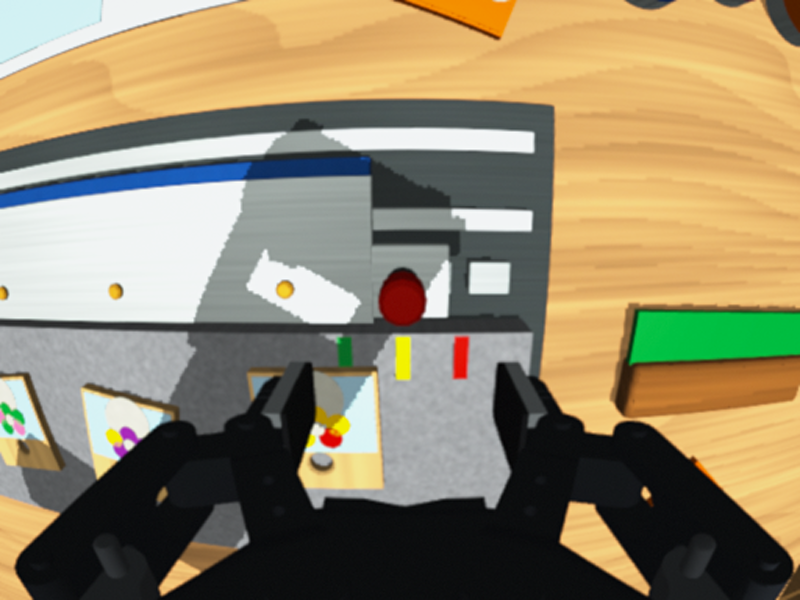

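The knob is at the yellow strip and the pins have moved by about 40 mm. I'll go and lock the lever.

Call:
play_rows:
  motion:
    - [[-37.4, 6.4, 0], [0, 0, 0]]
    - [[-37.4, 6.4, 0], [0, 0, 0]]
    - [[-37.4, 6.4, 0], [0, 0, 0]]
    - [[-37.4, 6.4, 0], [0, 0, 0]]
    - [[-37.4, 6.4, 0], [0, 0, 0]]
    - [[-37.4, 6.4, 0], [0, 0, 0]]
    - [[-37.4, 6.4, 0], [0, 0, 0]]
    - [[-37.4, 6.4, 0], [0, 0, 0]]
    - [[-37.4, 6.4, 0], [0, 0, 0]]
    - [[-37.4, 6.4, 0], [0, 0, 0]]
    - [[-37.4, 6.4, 0], [0, 0, 0]]
    - [[-37.4, 6.4, 0], [0, 0, 0]]
    - [[0, 0, 21], [0, 0, 0]]
    - [[0, 0, 21], [0, 0, 0]]
    - [[0, 0, 21], [0, 0, 0]]
    - [[0, 0, 21], [0, 0, 0]]
    - [[0, 0, 21], [0, 0, 0]]
    - [[0, 0, 0], [0, 0, 0]]
  fingers: 0

```text
time_s: 13.03
eef_pos: [524.7, 216.2, 73.8]
ee_rot: [-0.004, -0.687, 0.727, 0.002]
force: [-0.4, -0.5, -0.4]
grip_width: 0.001
```

Call:
play_rows:
  motion:
    - [[0, -5, 0], [0, 0, 0]]
    - [[0, -5, 0], [0, 0, 0]]
    - [[0, -5, 0], [0, 0, 0]]
    - [[0, -5, 0], [0, 0, 0]]
    - [[0, -5, 0], [0, 0, 0]]
    - [[0, -5, 0], [0, 0, 0]]
    - [[0, -5, 0], [0, 0, 0]]
    - [[0, -5, 0], [0, 0, 0]]
    - [[0, -5, 0], [0, 0, 0]]
    - [[0, -5, 0], [0, 0, 0]]
    - [[0, -5, 0], [0, 0, 0]]
    - [[0, -5, 0], [0, 0, 0]]

```text
time_s: 14.03
eef_pos: [588.0, 213.4, 78.9]
ee_rot: [0.0, -0.687, 0.727, -0.0]
force: [-2.8, 0.8, 2.9]
grip_width: 0.001
```

Call:
play_rows:
  motion:
    - [[0, -2, 0], [0, 0, 0]]
    - [[0, -2, 0], [0, 0, 0]]
    - [[0, -2, 0], [0, 0, 0]]

```text
time_s: 14.28
eef_pos: [593.5, 213.0, 78.6]
ee_rot: [-0.0, -0.687, 0.727, 0.0]
force: [-3.7, -0.2, 1.4]
grip_width: -0.003
```

Call:
play_rows:
  motion:
    - [[0, -2, 0], [0, 0, 0]]
    - [[0, -1, 0], [0, 0, 0]]

```text
time_s: 14.45
eef_pos: [596.4, 212.8, 78.5]
ee_rot: [-0.0, -0.687, 0.727, 0.0]
force: [-2.2, 0.5, 0.2]
grip_width: -0.005
```

Call:
play_rows:
  motion:
    - [[0, -1, 0], [0, 0, 0]]
    - [[0, -1, 0], [0, 0, 0]]

```text
time_s: 14.62
eef_pos: [598.2, 212.8, 78.4]
ee_rot: [-0.0, -0.687, 0.727, 0.0]
force: [-2.6, 0.4, -1.5]
grip_width: -0.003
```

Call:
play_rows:
  motion:
    - [[0, -1, 0], [0, 0, 0]]
    - [[0, -1, 0], [0, 0, 0]]

```text
time_s: 14.78
eef_pos: [599.0, 212.8, 78.2]
ee_rot: [-0.002, -0.687, 0.727, 0.001]
force: [-12.5, -0.7, 3.0]
grip_width: -0.001
```

Call:
play_rows:
  motion:
    - [[0, -1, 0], [0, 0, 0]]
    - [[0, -1, 0], [0, 0, 0]]

```text
time_s: 14.95
eef_pos: [599.4, 212.8, 78.0]
ee_rot: [-0.003, -0.687, 0.726, 0.003]
force: [-21.4, -0.8, 8.5]
grip_width: 0.002
```

The force jump marks the stop, so the lever is locked. I'll retreat, go high and measure the plaques.

Call:
play_rows:
  motion:
    - [[0, 20, 0], [0, 0, 0]]
    - [[0, 0, -35], [0, 0, 0]]
    - [[0, 0, -35], [0, 0, 0]]
    - [[10, 8, -25], [0, 0, 0]]
    - [[27, 8, -13], [0, 0, 0]]
    - [[27, 8, -13], [0, 0, 0]]
    - [[27, 8, -13], [0, 0, 0]]
    - [[27, 8, -13], [0, 0, 0]]
    - [[27, 8, -13], [0, 0, 0]]
    - [[27, 8, -13], [0, 0, 0]]
    - [[27, 8, -13], [0, 0, 0]]
    - [[27, 8, -13], [0, 0, 0]]
    - [[27, 8, -13], [0, 0, 0]]
    - [[25, 8, -13], [0, 0, 0]]
    - [[0, 0, 0], [0, 0, 0]]
    - [[0, 0, 0], [0, 0, 0]]

```text
time_s: 16.28
eef_pos: [479.2, -60.0, 304.5]
ee_rot: [0.001, -0.686, 0.727, -0.001]
force: [0.7, 0.8, -0.2]
grip_width: -0.001
```

```bash
cat > det.py <<'E'
from h import *
import sys
Y=np.array([.0538,.99855]);X=np.array([.99855,-.0538]);PIN=np.array([[577.9,-156.0],[585.4,-16.8],[593.0,122.5]])
def bed(p): d=np.array(p[:2])-PIN[1];return np.array([30+d@X,d@Y])
def w(bx,by): return PIN[1]+X*(bx-30)+Y*by
E
python3 - <<'E'
from det import *
im,P=view("w5");togo((500,-60,300),-93.08);print(ctrl.sense()['force'])
for n in ("plaque_a_hole","plaque_a_mid","clamp_ball","pin1"):
    for d in ctrl.spot_in('wrist',n)[:4]:
        u=np.array(d['position'])*(512,384);print(n,round(d['p'],2),u.round(1),bed(at('wrist',u,{'c':101,'p':36.5}.get(n[0] if n[:2]!='pl' else 'z',48),P)).round(1))
E
```

```text
TCP [479.2 -59.  303.8] go [ -0.2 -20.8   3.8] yaw -93.27 turn -0.19
[-0.85597753 -0.08565848  0.46014656]
plaque_a_hole 0.73 [486.8 231.9] [-199.1 -476.4]
plaque_a_hole 0.65 [333.7 159.2] [ -71.8 -154.3]
plaque_a_hole 0.6 [390.1 277.1] [-270.8 -272.6]
plaque_a_mid 0.95 [335.7 161.6] [ -75.1 -157.3]
plaque_a_mid 0.64 [57.3 84.4] [ 56.9 263. ]
plaque_a_mid 0.59 [491.8 231.3] [-198.9 -490.8]
plaque_a_mid 0.56 [386.3 279.3] [-274.6 -266. ]
clamp_ball 0.74 [334.7 161.1] [ -65.1 -141.6]
clamp_ball 0.65 [56.5 85.9] [ 47.  223.2]
pin1 0.67 [227.2  67.7] [54.5 -7.3]
pin1 0.55 [386.8  84.7] [  38.7 -236.1]
```

View pics/w5.png

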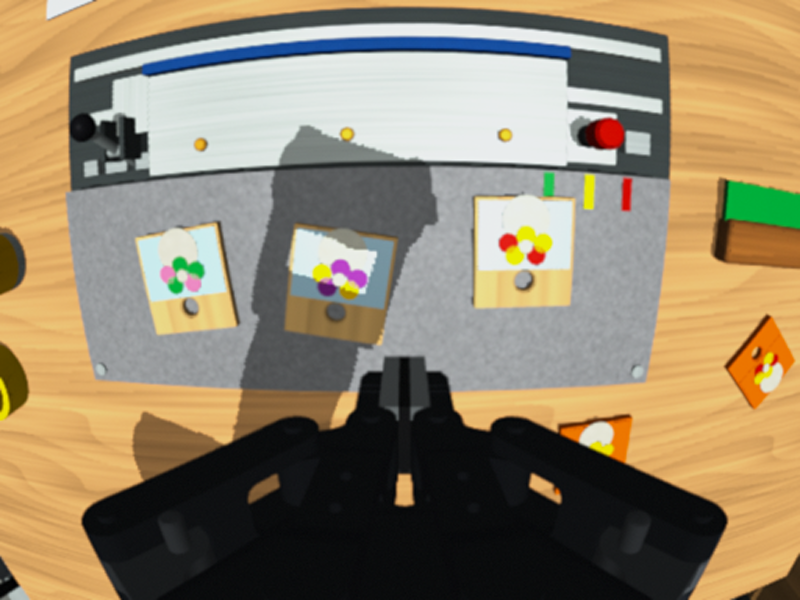

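The lever is now leaning back (ball at (83,128)). Plaques a, c and b have holes at (524,280), (336,312) and (191,306).

```bash
python3 - <<'E'
from det import *
z=np.load("pics/w5.npz");im=z['im'];P=(z['R'],z['p'])
for u in blobs(im,(10,120,100),(28,255,255),8,(120,75,330,95)): q=at('wrist',u[1:],36.5,P);print("pin",q.round(1),bed(q).round(1))
C=dict(a=[(474,197),(576,199),(571,306),(474,308)],c=[(293,224),(397,238),(381,345),(285,331)],b=[(136,238),(219,222),(238,325),(157,334)])
H=dict(a=(524,280),c=(336,312),b=(191,306))
for k in C:
    q=np.array([bed(at('wrist',np.array(u)*.64,48,P)) for u in C[k]]);h=bed(at('wrist',np.array(H[k])*.64,47,P))
    f=(q[0]+q[1])/2-(q[2]+q[3])/2;s=q[0]-q[1]
    print(k,"mid",q.mean(0).round(1),"len",np.linalg.norm(f).round(1),np.linalg.norm(s).round(1),"yaw",np.degrees(np.arctan2(f[1],f[0])).round(1),np.degrees(np.arctan2(-s[0],s[1])).round(1),"hole",h.round(1))
E
```

```text
pin [585.1 -16.3  36.5] [29.7  0.5]
pin [ 577.8 -155.4   36.5] [  29.9 -138.9]
pin [592.8 122.6  36.5] [ 29.9 139.6]
a mid [ -76.  -158.4] len 100.2 94.0 yaw 1.5 0.8 hole [-100.7 -158.5]
c mid [-105.4    9.8] len 100.6 92.6 yaw -8.5 -8.7 hole [-130.1   12.8]
b mid [-98.7 160.2] len 99.2 93.6 yaw 5.7 6.4 hole [-124.   157.4]
```

```bash
python3 - <<'E'
from det import *
q=w(-76,-234);togo((*q,44),-93.08)
E
```

```text
TCP [479.1 -58.1 303.2] go [187.1   1.8 259.2] yaw -93.14 turn -0.06
```

Call:
play_rows:
  motion:
    - [[37.4, 0.4, 36], [0, 0, 0]]
    - [[37.4, 0.4, 36], [0, 0, 0]]
    - [[37.4, 0.4, 36], [0, 0, 0]]
    - [[37.4, 0.4, 36], [0, 0, 0]]
    - [[37.4, 0.4, 36], [0, 0, 0]]
    - [[0, 0, 20], [0, 0, 0]]
    - [[0, 0, 20], [0, 0, 0]]
    - [[0, 0, 20], [0, 0, 0]]
    - [[0, 0, 15], [0, 0, 0]]
    - [[0, 0, 3], [0, 0, 0]]
    - [[0, 0, 0], [0, 0, 0]]
    - [[0, 0, 0], [0, 0, 0]]

```text
time_s: 17.53
eef_pos: [469.5, -208.6, 81.9]
ee_rot: [0.0, -0.687, 0.726, -0.0]
force: [0.1, -0.7, 0.2]
grip_width: -0.002
```

Call:
play_rows:
  motion:
    - [[-4, 0, 0], [0, 0, 0]]
    - [[-4, 0, 0], [0, 0, 0]]
    - [[-4, 0, 0], [0, 0, 0]]
    - [[-3, 0, 0], [0, 0, 0]]
    - [[-3, 0, 0], [0, 0, 0]]
    - [[-3, 0, 0], [0, 0, 0]]
    - [[-3, 0, 0], [0, 0, 0]]
    - [[-3, 0, 0], [0, 0, 0]]
    - [[-3, 0, 0], [0, 0, 0]]
    - [[0, 0, 0], [0, 0, 0]]

```text
time_s: 18.37
eef_pos: [470.6, -178.2, 81.2]
ee_rot: [0.0, -0.687, 0.727, 0.0]
force: [0.7, 0.6, -0.2]
grip_width: -0.003
```

```bash
python3 - <<'E'
from det import *
R,p=pose();print(p.round(1),bed(p).round(1))
im,P=view("w6",(800,600))
E
```

```text
[ 470.6 -178.2   81.2] [ -76.  -167.3]
```

View pics/w6.png

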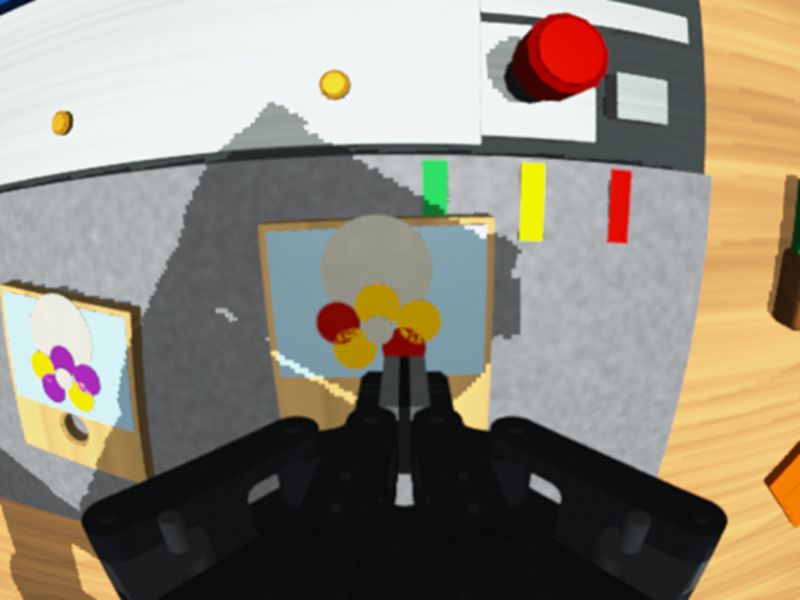

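My diagonal rows were over the 41.7 mm limit and got clipped. The tool is still at z 81 above plaque a, and nothing was touched. I'll correct the position.

Call:
play_rows:
  motion:
    - [[34, 0, 0], [0, 0, 0]]
    - [[33, 0, 0], [0, 0, 0]]
    - [[0, 0, 0], [0, 0, 0]]
    - [[0, 0, 18], [0, 0, 0]]
    - [[0, 0, 12], [0, 0, 0]]
    - [[0, 0, 7], [0, 0, 0]]
    - [[0, 0, 0], [0, 0, 0]]
    - [[0, 0, 0], [0, 0, 0]]

```text
time_s: 19.08
eef_pos: [467.0, -245.6, 44.4]
ee_rot: [-0.0, -0.687, 0.727, 0.0]
force: [-0.5, -0.4, 0.1]
grip_width: -0.001
```

Call:
play_rows:
  motion:
    - [[-4, 0, 0], [0, 0, 0]]
    - [[-4, 0, 0], [0, 0, 0]]
    - [[-4, 0, 0], [0, 0, 0]]
    - [[-3, 0, 0], [0, 0, 0]]
    - [[-3, 0, 0], [0, 0, 0]]
    - [[-3, 0, 0], [0, 0, 0]]
    - [[-3, 0, 0], [0, 0, 0]]
    - [[-3, 0, 0], [0, 0, 0]]
    - [[-3, 0, 0], [0, 0, 0]]
    - [[0, 0, 0], [0, 0, 0]]

```text
time_s: 19.92
eef_pos: [468.6, -215.2, 44.2]
ee_rot: [0.0, -0.687, 0.727, 0.0]
force: [0.0, -0.7, -1.2]
grip_width: -0.002
```

```bash
cat >> det.py <<'E'
def quad(P,im,c,z=48,r=75,thr=None):
    "plaque by its rectangle: warp the bed plane at height z (2 px/mm) about bed point c"
    pass
def warp(im,P,c,z,half=80,s=4):
    "orthophoto of the plane at height z: up = bed +x, right = bed -y, s px/mm"
    n=2*half*s//2*1;g=np.arange(-half,half,1/s)
    U=np.zeros((len(g),len(g)),np.float32);V=U.copy()
    cal=ctrl.get_calibration('wrist');K=cal['K'];T=cal['tool_from_camera'];R,p=P
    bx,by=np.meshgrid(c[0]-g,c[1]-g,indexing='ij')
    W=np.stack([PIN[1][0]+X[0]*(bx-30)+Y[0]*by,PIN[1][1]+X[1]*(bx-30)+Y[1]*by,np.full_like(bx,z)],-1)
    x=((W-p)@R-T[:3,3])@T[:3,:3];r=np.hypot(x[...,0],x[...,1])+1e-9;th=np.arctan2(r,x[...,2])
    return cv2.remap(im,(K[0,0]*th*x[...,0]/r+K[0,2]).astype(np.float32),(K[1,1]*th*x[...,1]/r+K[1,2]).astype(np.float32),cv2.INTER_LINEAR)
E
python3 - <<'E'
from det import *
R,p=pose();print(p.round(1),bed(p).round(1))
im,P=view("w7",(800,600))
for d in ctrl.spot_in('wrist','plaque_a_mid')[:3]:
    u=np.array(d['position'])*(512,384);print(d['p'],u,bed(at('wrist',u,48,P)).round(1))
E
```

```text
[ 468.6 -215.2   44.2] [ -76.  -204.4]
```

View pics/w7.png

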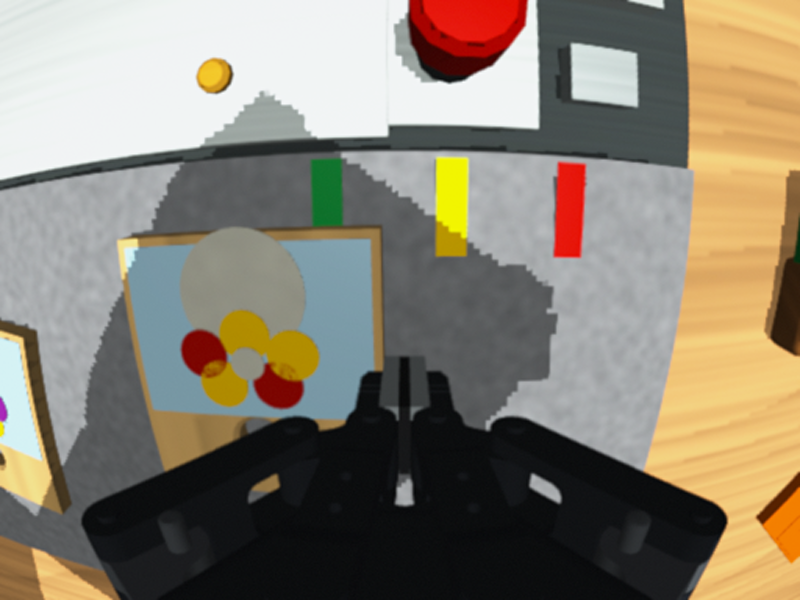

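The closed fingers are just touching the right-hand edge of plaque a (at (383,360)). Before pushing on, I'll build a numeric detector that uses the blue ground of the plaques.

```bash
cat >> det.py <<'E'
def ground(im,P,z=48,mn=1200):
    "blue ground rects in bed coords -> list (mid_x,mid_y,yaw deg,len_x,len_y) at height z"
    out=[];h=cv2.cvtColor(im,cv2.COLOR_RGB2HSV);m=cv2.inRange(h,np.array((82,28,60)),np.array((112,130,255)))
    m=cv2.morphologyEx(m,cv2.MORPH_OPEN,np.ones((3,3),np.uint8))
    cs,_=cv2.findContours(m,cv2.RETR_EXTERNAL,cv2.CHAIN_APPROX_NONE)
    pts=[np.array([bed(at('wrist',u,z,P)) for u in c[:,0,:].astype(float)],np.float32) for c in cs if cv2.contourArea(c)>60]
    while pts:
        a=pts.pop(0);g=True
        while g:
            g=False
            for i,b in enumerate(pts):
                if np.linalg.norm(a.mean(0)-b.mean(0))<75 and np.ptp(np.vstack([a,b])[:,1])<105: a=np.vstack([a,pts.pop(i)]);g=True;break
        (cx,cy),(s1,s2),an=cv2.minAreaRect(a)
        an=(an+45)%90-45
        d=a-[cx,cy];c_,s_=np.cos(np.radians(an)),np.sin(np.radians(an));L=np.ptp(d@[c_,s_]);W=np.ptp(d@[-s_,c_])
        if min(L,W)>35: out.append((cx,cy,an,L,W))
    return [tuple(np.round(o,1)) for o in out]
E
python3 - <<'E'
from det import *
for n in("w1","w5","w6","w7"):
    z=np.load(f"pics/{n}.npz");im=z['im'];P=(z['R'],z['p'])
    print(n,*ground(im,P),sep='\n  ')
    if n=="w5":
        h=cv2.cvtColor(im,cv2.COLOR_RGB2HSV)
        for u in [(484,230),(384,295),(210,250),(435,270),(260,200),(350,90)]: print(u,h[int(u[1]*.64),int(u[0]*.64)])
E
```

```text
w1
  (np.float64(-88.9), np.float64(7.1), np.float64(-9.1), np.float64(60.6), np.float64(85.0))
  (np.float64(-83.0), np.float64(163.9), np.float64(6.5), np.float64(60.5), np.float64(84.6))
w5
  (np.float64(-88.9), np.float64(7.1), np.float64(-9.1), np.float64(61.0), np.float64(84.8))
  (np.float64(-82.8), np.float64(163.9), np.float64(6.3), np.float64(59.7), np.float64(84.2))
  (np.float64(93.2), np.float64(-248.8), np.float64(-0.8), np.float64(98.1), np.float64(102.4))
(484, 230) [ 98   4 237]
(384, 295) [ 99  68 158]
(210, 250) [ 90  33 237]
(435, 270) [105   9 172]
(260, 200) [102   8 169]
(350, 90) [ 79   9 229]
w6
  (np.float64(-59.1), np.float64(-156.5), np.float64(1.1), np.float64(61.8), np.float64(86.2))
  (np.float64(-89.3), np.float64(8.1), np.float64(-9.2), np.float64(61.7), np.float64(85.2))Traceback (most recent call last):
  File "<stdin>", line 4, in <module>
  File "det.py", line 23, in ground
    pts=[np.array([bed(at('wrist',u,z,P)) for u in c[:,0,:].astype(float)],np.float32) for c in cs if cv2.contourArea(c)>60]
                       ~~^^^^^^^^^^^^^^^
  File "h.py", line 13, in at
    o,d=ray(cam,uv,P);return o+d*(z-o[2])/d[2]
        ~~~^^^^^^^^^^
  File "h.py", line 7, in ray
    c=ctrl.get_calibration(cam);K=c['K'];d=np.array([(uv[0]-K[0,2])/K[0,0],(uv[1]-K[1,2])/K[1,1],1.])
ValueError: time passes only in moves, steps and waits
```

```bash
sed -i 's/ctrl.get_calibration(\(cam\|.wrist.\))/cal_(\1)/' h.py det.py; sed -i '3a import functools\n@functools.lru_cache\ndef cal_(n): return ctrl.get_calibration(n)' h.py
cat >> det.py <<'E'
def holes(g):
    for cx,cy,an,L,W in g:
        r=np.radians(an);print(f"  hole ({cx-42.7*np.cos(r):.1f},{cy-42.7*np.sin(r):.1f}) mid ({cx-16.7*np.cos(r):.1f},{cy-16.7*np.sin(r):.1f}) yaw {an:.1f} size {L:.0f}x{W:.0f}")
def look(z=48):
    im,P=view("_");print("TCP",P[1].round(1),"bed",bed(P[1]).round(1));holes(ground(im,P,z))
    for u in blobs(im,(10,120,100),(28,255,255),20):
        b=bed(at('wrist',u[1:],36.5,P))
        if abs(b[0]-30)<6: print("  pin",b.round(1))
E
python3 -c "
from det import *
for n in('w5','w6','w7'):
    z=np.load(f'pics/{n}.npz');print(n);holes(ground(z['im'],(z['R'],z['p'])))"
```

```text
w5
  hole (-131.1,13.9) mid (-105.4,9.7) yaw -9.1 size 61x85
  hole (-125.2,159.2) mid (-99.4,162.1) yaw 6.3 size 60x84
  hole (50.5,-248.2) mid (76.5,-248.6) yaw -0.8 size 98x102
w6
  hole (-101.8,-157.3) mid (-75.8,-156.8) yaw 1.1 size 62x86
  hole (-131.5,14.9) mid (-105.8,10.8) yaw -9.2 size 62x85
w7
  hole (-101.2,-151.0) mid (-75.2,-150.9) yaw 0.3 size 62x86
  hole (-16.5,-272.8) mid (9.5,-272.8) yaw -0.0 size 47x53
```

Call:
play_rows:
  motion:
    - [[-2.5, 0, 0], [0, 0, 0]]
    - [[-2.5, 0, 0], [0, 0, 0]]
    - [[-2.5, 0, 0], [0, 0, 0]]
    - [[-2, 0, 0], [0, 0, 0]]
    - [[-1.5, 0, 0], [0, 0, 0]]
    - [[0, 0, 0], [0, 0, 0]]
    - [[0, 0, 0], [0, 0, 0]]

```text
time_s: 20.6
eef_pos: [469.2, -204.5, 44.2]
ee_rot: [0.0, -0.687, 0.727, 0.0]
force: [-0.4, -0.2, 0.6]
grip_width: 0.002
```

```bash
python3 -c "
from det import *
look();togo((*w(-145,-140),100),-93.08)"
```

```text
TCP [ 469.2 -204.5   44.2] bed [ -76.  -193.7]
  hole (-101.0,-140.0) mid (-75.0,-140.0) yaw -0.2 size 63x86
  hole (-18.3,-270.3) mid (7.7,-270.9) yaw -1.4 size 43x52
  pin [  29.7 -139.8]
TCP [ 469.2 -204.7   44.2] go [-53.7  69.2 -55.8] yaw -93.21 turn -0.13
```

Call:
play_rows:
  motion:
    - [[8, 0, 0], [0, 0, 0]]
    - [[0, 0, -30], [0, 0, 0]]
    - [[0, 0, -26], [0, 0, 0]]
    - [[-21, 23, 0], [0, 0, 0]]
    - [[-21, 23, 0], [0, 0, 0]]
    - [[-19.7, 23.2, 0], [0, 0, 0]]
    - [[0, 0, 20], [0, 0, 0]]
    - [[0, 0, 20], [0, 0, 0]]
    - [[0, 0, 14], [0, 0, 0]]
    - [[0, 0, 4], [0, 0, 0]]
    - [[0, 0, 2], [0, 0, 0]]
    - [[0, 0, 0], [0, 0, 0]]
  fingers: 50

```text
time_s: 21.65
eef_pos: [403.3, -147.6, 40.4]
ee_rot: [0.0, -0.687, 0.727, -0.0]
force: [-0.3, 0.4, -0.0]
grip_width: 0.586
```

```bash
python3 -c "
from det import *
print(ctrl.sense()['force']);look();togo((*w(-145,-140),36),-93.08)"
```

```text
[-0.28984161  0.41673699 -0.00582017]
TCP [ 403.3 -147.6   40.4] bed [-144.8 -140.4]
  hole (-133.2,1.4) mid (-107.5,-2.8) yaw -9.1 size 62x58
  hole (-113.0,-120.7) mid (-87.0,-120.9) yaw -0.4 size 36x47
TCP [ 403.4 -147.7   40.7] go [-0.5  0.3  4.7] yaw -93.22 turn -0.14
```

Call:
play_rows:
  motion:
    - [[0, 0, 3.5], [0, 0, 0]]
    - [[0, -4, 0], [0, 0, 0]]
    - [[0, -6, 0], [0, 0, 0]]
    - [[0, -6, 0], [0, 0, 0]]
    - [[0, -6, 0], [0, 0, 0]]
    - [[0, -6, 0], [0, 0, 0]]
    - [[0, -6, 0], [0, 0, 0]]
    - [[0, -6, 0], [0, 0, 0]]
    - [[0, -6, 0], [0, 0, 0]]
    - [[0, -6, 0], [0, 0, 0]]
    - [[0, -6, 0], [0, 0, 0]]
    - [[0, -6, 0], [0, 0, 0]]
    - [[0, -6, 0], [0, 0, 0]]
    - [[0, -6, 0], [0, 0, 0]]
    - [[0, -6, 0], [0, 0, 0]]
    - [[0, -6, 0], [0, 0, 0]]
    - [[0, -6, 0], [0, 0, 0]]
    - [[0, -6, 0], [0, 0, 0]]
    - [[0, 0, 0], [0, 0, 0]]
    - [[0, 0, 0], [0, 0, 0]]

```text
time_s: 23.37
eef_pos: [503.1, -152.8, 36.6]
ee_rot: [0.0, -0.687, 0.727, -0.0]
force: [-0.7, 0.2, -0.0]
grip_width: 0.586
```

```bash
python3 -c "
from det import *
print(ctrl.sense()['force']);look();im,P=view('w8',(600,450));togo((*w(-40,-140),36),-93.08)"
```

```text
[-0.73382227  0.21071117 -0.03477597]
TCP [ 503.1 -152.8   36.6] bed [ -44.9 -140.2]
  hole (-131.2,15.5) mid (-105.5,11.4) yaw -9.2 size 61x86
  hole (10.6,-278.7) mid (34.2,-267.7) yaw 25.1 size 95x46
  hole (-21.2,-130.0) mid (4.8,-130.4) yaw -0.8 size 37x66
  pin [30.1 -0.4]
TCP [ 502.8 -152.7   36.7] go [-0.2 -5.2  0.6] yaw -93.22 turn -0.14
```

View pics/w8.png

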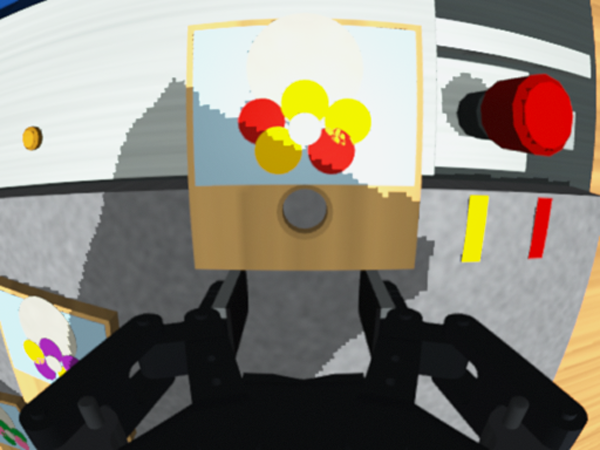

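Plaque a is square and being pushed flat across the gap, with its hole at (304,209). I'll work out what is left to go.

```bash
python3 -c "
from det import *
z=np.load('pics/w8.npz');P=(z['R'],z['p']);f=512/600
for n,u,h in [('hole',(304,209),47),('BL',(193,269),48),('BR',(416,270),48),('TL',(187,25),48),('TR',(422,27),48)]: print(n,bed(at('wrist',np.array(u)*f,h,P)).round(1))"
```

```text
hole [  -7.1 -140.6]
BL [-32.9 -93.1]
BR [ -33.7 -188.7]
TL [ 67.9 -95.2]
TR [  67.  -186.9]
```

Call:
play_rows:
  motion:
    - [[0, -5, 0], [0, 0, 0]]
    - [[0, -5, 0], [0, 0, 0]]
    - [[0, -5, 0], [0, 0, 0]]
    - [[0, -5, 0], [0, 0, 0]]
    - [[0, -5, 0], [0, 0, 0]]
    - [[0, -5, 0], [0, 0, 0]]
    - [[0, -3, 0], [0, 0, 0]]
    - [[0, -2, 0], [0, 0, 0]]
    - [[0, -1, 0], [0, 0, 0]]
    - [[0, -1, 0], [0, 0, 0]]
    - [[0, 0, 0], [0, 0, 0]]
    - [[0, 0, 0], [0, 0, 0]]

```text
time_s: 24.47
eef_pos: [539.8, -154.9, 36.8]
ee_rot: [0.0, -0.687, 0.727, -0.0]
force: [-0.1, -0.3, 0.0]
grip_width: 0.583
```

```bash
python3 -c "
from det import *
print(ctrl.sense()['force']);look();im,P=view('w9',(600,450))"
```

```text
[-0.14537531 -0.32797702  0.00144872]
TCP [ 539.8 -154.9   36.8] bed [  -8.1 -140.3]
  hole (47.4,-226.0) mid (66.0,-244.1) yaw -44.3 size 70x107
  pin [30.4 -0.4]
```

View pics/w9.png

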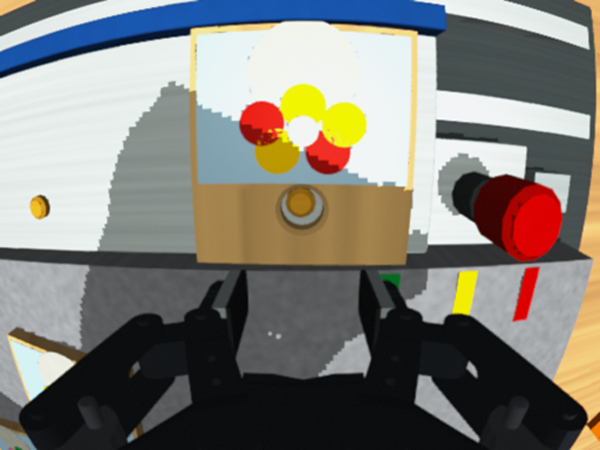

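Plaque a's hole now shows the brass pin inside it at (301,204), and the push force fell to 0. I'll check the height by the apparent width, and find the target for c.

```bash
python3 -c "
from det import *
z=np.load('pics/w9.npz');P=(z['R'],z['p']);f=512/600
for h in (41,47):
  q=[bed(at('wrist',np.array(u)*f,h,P)) for u in [(196,262),(406,266),(190,28),(418,30)]];print(h,np.round(q,1).tolist(),'wid',round(q[0][1]-q[1][1],1),round(q[2][1]-q[3][1],1),'len',round((q[2]+q[3]-q[0]-q[1])[0]/2,1))
print(bed(at('wrist',np.array((301,206))*f,41,P)))
togo((*w(-175,10),100),-93.08)"
```

```text
41 [[4.5, -92.5], [2.3, -186.4], [105.7, -94.2], [104.7, -187.8]] wid 93.9 93.5 len 101.8
47 [[6.9, -94.6], [4.8, -184.4], [103.8, -96.2], [102.8, -185.7]] wid 89.8 89.5 len 97.4
[  29.66865248 -139.52877135]
TCP [ 539.8 -154.9   36.8] go [-149.9  167.2  -63.2] yaw -93.22 turn -0.14
```

Call:
play_rows:
  motion:
    - [[0, 15, 0], [0, 0, 0]]
    - [[0, 0, -32], [0, 0, 0]]
    - [[0, 0, -31], [0, 0, 0]]
    - [[-25, 26.5, 0], [0, 0, 0]]
    - [[-25, 26.5, 0], [0, 0, 0]]
    - [[-25, 26.5, 0], [0, 0, 0]]
    - [[-25, 26.5, 0], [0, 0, 0]]
    - [[-25, 26.5, 0], [0, 0, 0]]
    - [[-25, 26.5, 0], [0, 0, 0]]
    - [[0, 0, 0], [0, 0, 0]]
    - [[0, 0, 20], [0, 0, 0]]
    - [[0, 0, 20], [0, 0, 0]]
    - [[0, 0, 14], [0, 0, 0]]
    - [[0, 0, 6], [0, 0, 0]]
    - [[0, 0, 3], [0, 0, 0]]
    - [[0, 0, 0], [0, 0, 0]]

```text
time_s: 25.9
eef_pos: [374.7, 4.5, 36.7]
ee_rot: [-0.0, -0.687, 0.727, 0.0]
force: [1.2, -0.3, 0.0]
grip_width: 0.585
```

Call:
play_rows:
  motion:
    - [[0, -5, 0], [0, 0, 0]]
    - [[0, -5, 0], [0, 0, 0]]
    - [[0, -5, 0], [0, 0, 0]]
    - [[0, -5, 0], [0, 0, 0]]
    - [[0, -5, 0], [0, 0, 0]]
    - [[0, -5, 0], [0, 0, 0]]
    - [[0, -5, 0], [0, 0, 0]]
    - [[0, -5, 0], [0, 0, 0]]
    - [[0, -5, 0], [0, 0, 0]]
    - [[0, -5, 0], [0, 0, 0]]
    - [[0, -5, 0], [0, 0, 0]]
    - [[0, -5, 0], [0, 0, 0]]
    - [[0, 0, 0], [0, 0, 0]]
    - [[0, 0, 0], [0, 0, 0]]

```text
time_s: 27.07
eef_pos: [434.6, 1.3, 36.7]
ee_rot: [0.0, -0.687, 0.727, -0.0]
force: [0.3, 0.7, 0.5]
grip_width: 0.585
```

```bash
cat >> det.py <<'E'
def birch(im,P,z=48):
    "birch-coloured plaque strip + hole: rect of the birch mask nearest image centre"
    h=cv2.cvtColor(im,cv2.COLOR_RGB2HSV);m=cv2.inRange(h,np.array((8,60,50)),np.array((26,200,255)))
    n,l,s,c=cv2.connectedComponentsWithStats(m)
    for i in range(1,n):
        if s[i,4]>700:
            ys,xs=np.nonzero(l==i);print("  birch",s[i,4],s[i,:4].tolist(),bed(at('wrist',c[i],z,P)).round(1))
E
python3 -c "
from det import *
print(ctrl.sense()['force']);look();z=np.load('pics/_.npz');birch(z['im'],(z['R'],z['p']))"
```

```text
[0.28856333 0.7451407  0.48727645]
TCP [434.6   1.3  36.7] bed [-121.5    9.9]
  hole (-231.7,131.7) mid (-206.2,126.6) yaw -11.2 size 38x91
  pin [ 25.4 140.8]
  pin [  28.5 -140.5]
  pin [  26.5 -150.8]
  birch 2308 [440, 0, 72, 46] [   8.8 -110.9]
  birch 15127 [142, 16, 205, 216] [-82.5  15.6]
  birch 1459 [0, 321, 36, 63] [-247.2  241.6]
```

```bash
cat >> det.py <<'E'
def outline(im,P,z=48,near=None):
    h=cv2.cvtColor(im,cv2.COLOR_RGB2HSV);m=cv2.inRange(h,np.array((8,45,40)),np.array((28,220,255)))
    n,l,s,c=cv2.connectedComponentsWithStats(m)
    for i in range(1,n):
        if s[i,4]<500: continue
        ct,_=cv2.findContours((l==i).astype(np.uint8),cv2.RETR_CCOMP,cv2.CHAIN_APPROX_NONE)
        for k in ct[0:1]:
            q=np.array([bed(at('wrist',u,z,P)) for u in k[:,0].astype(float)],np.float32);(cx,cy),_,an=cv2.minAreaRect(q);an=(an+45)%90-45
            d=q-[cx,cy];r=np.radians(an);L=np.ptp(d@[np.cos(r),np.sin(r)]);W=np.ptp(d@[-np.sin(r),np.cos(r)])
            if 80<W<110: print(f"  outline mid ({cx:.1f},{cy:.1f}) yaw {an:.1f} size {L:.0f}x{W:.0f}")
        for k in ct:
            (x,y),rr=cv2.minEnclosingCircle(k)
            if 5<rr<30 and cv2.contourArea(k)>.6*np.pi*rr*rr: print("  circ",round(rr,1),bed(at('wrist',(x,y),z,P)).round(1))
E
python3 -c "
from det import *
for n in ('_','w8'):
  z=np.load(f'pics/{n}.npz');outline(z['im'],(z['R'],z['p']))"
```

```text
outline mid (-59.4,16.9) yaw -0.1 size 102x94
  circ 19.0 [-82.9  16.4]
  outline mid (17.3,-140.8) yaw -0.1 size 101x94
  circ 19.0 [  -6.5 -140.6]
  outline mid (-58.8,-4.6) yaw -9.4 size 19x88
```

Call:
play_rows:
  motion:
    - [[0, 12, 0], [0, 0, 0]]
    - [[0, 0, -30], [0, 0, 0]]
    - [[0, 0, -30], [0, 0, 0]]
    - [[-23, -24.7, 0], [0, 0, 0]]
    - [[-23, -24.7, 0], [0, 0, 0]]
    - [[-23, -24.6, 0], [0, 0, 0]]
    - [[0, 0, 0], [0, 0, 0]]
    - [[0, 0, 20], [0, 0, 0]]
    - [[0, 0, 20], [0, 0, 0]]
    - [[0, 0, 13], [0, 0, 0]]
    - [[0, 0, 0], [0, 0, 0]]
    - [[5, 0, 0], [0, 0, 0]]
    - [[4, 0, 0], [0, 0, 0]]
    - [[3, 0, 0], [0, 0, 0]]
    - [[3, 0, 0], [0, 0, 0]]
    - [[3, 0, 0], [0, 0, 0]]
    - [[3, 0, 0], [0, 0, 0]]
    - [[3, 0, 0], [0, 0, 0]]
    - [[0, 0, 0], [0, 0, 0]]
    - [[0, 0, 0], [0, 0, 0]]
  fingers: 0

```text
time_s: 28.78
eef_pos: [498.9, 42.5, 43.7]
ee_rot: [-0.0, -0.687, 0.727, 0.0]
force: [1.1, 0.0, -0.0]
grip_width: 0.002
```

```bash
python3 -c "
from det import *
print(ctrl.sense()['force']);look();z=np.load('pics/_.npz');outline(z['im'],(z['R'],z['p']))"
```

```text
[ 1.10514675  0.04030363 -0.0287452 ]
TCP [498.9  42.5  43.7] bed [-59.6  54.6]
  pin [29.9  1.4]
  pin [ 29.8 139.9]
  outline mid (-216.8,-157.3) yaw -0.0 size 31x96
```

Call:
play_rows:
  motion:
    - [[0.8, 0, 0], [0, 0, 0]]
    - [[0, 0, 0], [0, 0, 0]]
    - [[-8, 0, 0], [0, 0, 0]]
    - [[0, 0, -27], [0, 0, 0]]
    - [[0, 0, -27], [0, 0, 0]]
    - [[20.6, 24, 0], [0, 0, 0]]
    - [[20.6, 24, 0], [0, 0, 0]]
    - [[20.6, 24, 0], [0, 0, 0]]
    - [[0, 0, 0], [0, 0, 0]]
    - [[0, 0, 20], [0, 0, 0]]
    - [[0, 0, 20], [0, 0, 0]]
    - [[0, 0, 15], [0, 0, 0]]
    - [[0, 0, 6], [0, 0, 0]]
    - [[0, 0, 0], [0, 0, 0]]
  fingers: 50

```text
time_s: 30.0
eef_pos: [423.8, -7.2, 36.0]
ee_rot: [-0.0, -0.687, 0.727, 0.001]
force: [0.3, 0.5, -0.4]
grip_width: 0.58
```

Call:
play_rows:
  motion:
    - [[0, -6, 0], [0, 0, 0]]
    - [[0, -6, 0], [0, 0, 0]]
    - [[0, -6, 0], [0, 0, 0]]
    - [[0, -6, 0], [0, 0, 0]]
    - [[0, -6, 0], [0, 0, 0]]
    - [[0, -6, 0], [0, 0, 0]]
    - [[0, -6, 0], [0, 0, 0]]
    - [[0, -6, 0], [0, 0, 0]]
    - [[0, -6, 0], [0, 0, 0]]
    - [[0, -6, 0], [0, 0, 0]]
    - [[0, -6, 0], [0, 0, 0]]
    - [[0, -6, 0], [0, 0, 0]]
    - [[0, -6, 0], [0, 0, 0]]
    - [[0, -6, 0], [0, 0, 0]]
    - [[0, 0, 0], [0, 0, 0]]
    - [[0, 0, 0], [0, 0, 0]]

```text
time_s: 31.33
eef_pos: [508.0, -12.5, 36.6]
ee_rot: [0.0, -0.687, 0.727, -0.0]
force: [0.5, 0.0, -0.3]
grip_width: 0.585
```

```bash
python3 -c "
from det import *
print(ctrl.sense()['force']);look();z=np.load('pics/_.npz');outline(z['im'],(z['R'],z['p']))"
```

```text
[ 0.54057079  0.02555848 -0.31751243]
TCP [508.  -12.5  36.6] bed [-47.5   0.1]
  hole (22.8,-120.6) mid (48.8,-120.0) yaw 1.2 size 54x53
  pin [  29.2 -145. ]
  pin [ 30.  139.4]
  outline mid (14.7,-12.2) yaw -0.2 size 101x94
  circ 19.0 [ -9.  -11.3]
```

Plaque c ended up at y −12. I opened the fingers while they were still beside it, so they pushed it. I'll nudge it back from the right and open them only after clearing.

Call:
play_rows:
  motion:
    - [[0, 10, 0], [0, 0, 0]]
    - [[0, 0, -30], [0, 0, 0]]
    - [[0, 0, -30], [0, 0, 0]]

```text
time_s: 31.63
eef_pos: [496.3, -11.6, 96.4]
ee_rot: [-0.001, -0.687, 0.727, 0.002]
force: [1.1, -0.1, 0.8]
grip_width: 0.585
```

Call:
play_rows:
  motion:
    - [[26, -23, 0], [0, 0, 0]]
    - [[26, -23, 0], [0, 0, 0]]
    - [[26, -23.5, 0], [0, 0, 0]]
    - [[0, 0, 0], [0, 0, 0]]
    - [[0, 0, 0], [0, 0, 0]]
    - [[0, 0, 0], [0, 0, 0]]
    - [[0, 0, 20], [0, 0, 0]]
    - [[0, 0, 20], [0, 0, 0]]
    - [[0, 0, 13], [0, 0, 0]]
    - [[0, 0, 0], [0, 0, 0]]
    - [[-4, 0, 0], [0, 0, 0]]
    - [[-4, 0, 0], [0, 0, 0]]
    - [[-3, 0, 0], [0, 0, 0]]
    - [[-3, 0, 0], [0, 0, 0]]
    - [[-3, 0, 0], [0, 0, 0]]
    - [[-3, 0, 0], [0, 0, 0]]
    - [[-3, 0, 0], [0, 0, 0]]
    - [[-1.5, 0, 0], [0, 0, 0]]
    - [[0, 0, 0], [0, 0, 0]]
  fingers: 0

```text
time_s: 33.22
eef_pos: [564.2, -68.8, 43.7]
ee_rot: [0.0, -0.687, 0.727, 0.0]
force: [0.8, -0.8, 0.0]
grip_width: 0.0
```

```bash
python3 -c "
from det import *
print(ctrl.sense()['force']);look();z=np.load('pics/_.npz');outline(z['im'],(z['R'],z['p']))"
```

```text
[ 0.81554375 -0.80731682  0.04660135]
TCP [564.2 -68.8  43.7] bed [ 11.6 -53.1]
  hole (-11.5,0.5) mid (14.5,0.2) yaw -0.7 size 63x86
  hole (48.4,-136.5) mid (74.4,-136.9) yaw -1.0 size 100x82
  pin [ 31.5 -99.9]
  pin [  26.7 -142.8]
  pin [ 29.3 134.8]
  outline mid (143.1,65.7) yaw -15.7 size 26x104
  outline mid (142.8,-169.3) yaw 15.3 size 24x97
  outline mid (55.2,-136.0) yaw -0.8 size 98x92
```

Call:
play_rows:
  motion:
    - [[6, 0, 0], [0, 0, 0]]
    - [[0, 0, -27], [0, 0, 0]]
    - [[0, 0, -27], [0, 0, 0]]
    - [[0, 0, 0], [0, 0, 0]]

```text
time_s: 33.6
eef_pos: [566.1, -76.5, 102.4]
ee_rot: [0.002, -0.687, 0.727, -0.004]
force: [0.6, -0.5, 1.4]
grip_width: -0.001
```

Call:
play_rows:
  motion:
    - [[-19.8, 24, 0], [0, 0, 0]]
    - [[-19.8, 24, 0], [0, 0, 0]]
    - [[-19.7, 24, 0], [0, 0, 0]]
    - [[0, 0, 0], [0, 0, 0]]
    - [[0, 0, 20], [0, 0, 0]]
    - [[0, 0, 20], [0, 0, 0]]
    - [[0, 0, 15], [0, 0, 0]]
    - [[0, 0, 6], [0, 0, 0]]
    - [[0, 0, 0], [0, 0, 0]]
    - [[0, -5, 0], [0, 0, 0]]
    - [[0, -5, 0], [0, 0, 0]]
    - [[0, -5, 0], [0, 0, 0]]
    - [[0, -5, 0], [0, 0, 0]]
    - [[0, -5, 0], [0, 0, 0]]
    - [[0, -5, 0], [0, 0, 0]]
    - [[0, -5, 0], [0, 0, 0]]
    - [[0, 0, 0], [0, 0, 0]]
  fingers: 50

```text
time_s: 35.02
eef_pos: [531.3, -14.1, 36.8]
ee_rot: [0.0, -0.687, 0.727, -0.0]
force: [1.0, -0.4, 0.6]
grip_width: 0.585
```

```bash
python3 -c "
from det import *
print(ctrl.sense()['force']);look();z=np.load('pics/_.npz');outline(z['im'],(z['R'],z['p']))"
```

```text
[ 0.99205809 -0.36788199  0.55148064]
TCP [531.3 -14.1  36.8] bed [-24.2  -0.2]
  hole (26.9,-121.3) mid (52.9,-121.5) yaw -0.6 size 59x56
  pin [31.8 -9.9]
  pin [  32.4 -121.5]
  pin [  28.  -145.1]
  pin [ 30.2 139.5]
  outline mid (36.2,0.3) yaw 0.1 size 100x96
  circ 19.4 [12.9  0.1]
```

Call:
play_rows:
  motion:
    - [[0, -4, 0], [0, 0, 0]]
    - [[0, -4, 0], [0, 0, 0]]
    - [[0, -4, 0], [0, 0, 0]]
    - [[0, -2, 0], [0, 0, 0]]
    - [[0, -1, 0], [0, 0, 0]]
    - [[0, -1, 0], [0, 0, 0]]
    - [[0, -1, 0], [0, 0, 0]]
    - [[0, 0, 0], [0, 0, 0]]
    - [[0, 0, 0], [0, 0, 0]]

```text
time_s: 35.82
eef_pos: [547.2, -14.9, 36.7]
ee_rot: [0.0, -0.687, 0.727, -0.0]
force: [-0.1, 0.4, -0.1]
grip_width: 0.584
```

```bash
python3 -c "
from det import *
print(ctrl.sense()['force']);im,P=view('w10',(600,450));outline(im,P);outline(im,P,41)"
```

```text
[-0.07922262  0.43442187 -0.09671232]
  outline mid (55.0,0.2) yaw -0.5 size 97x89
  outline mid (54.7,0.2) yaw -0.5 size 102x94
  outline mid (54.2,-130.6) yaw -0.7 size 103x84
```

View pics/w10.png

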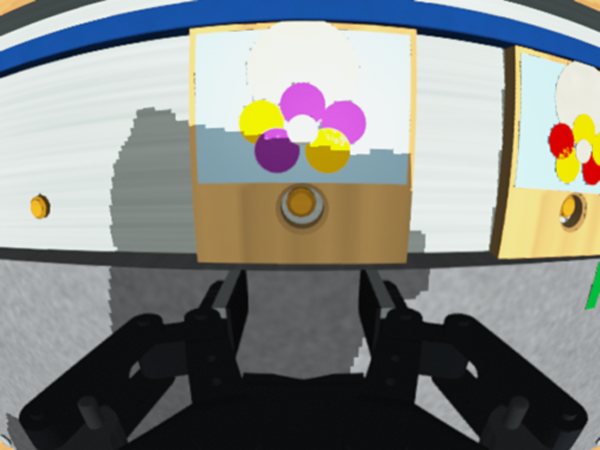

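Plaque c is on its pin (brass at (301,203) in the hole, apparent size matching z=41), and a is still seated on the right. Next is b.

Call:
play_rows:
  motion:
    - [[0, 15, 0], [0, 0, 0]]
    - [[0, 0, -32], [0, 0, 0]]
    - [[0, 0, -32], [0, 0, 0]]
    - [[-26.9, 25, 0], [0, 0, 0]]
    - [[-26.9, 25, 0], [0, 0, 0]]
    - [[-26.9, 25, 0], [0, 0, 0]]
    - [[-26.9, 25, 0], [0, 0, 0]]
    - [[-26.9, 25, 0], [0, 0, 0]]
    - [[-26.9, 25, 0], [0, 0, 0]]
    - [[0, 0, 0], [0, 0, 0]]
    - [[0, 0, 0], [0, 0, 0]]

```text
time_s: 36.78
eef_pos: [390.8, 156.5, 101.0]
ee_rot: [0.0, -0.688, 0.726, -0.0]
force: [-0.1, -0.2, 2.1]
grip_width: 0.586
```

```bash
python3 -c "
from det import *
look();z=np.load('pics/_.npz');outline(z['im'],(z['R'],z['p']))"
```

```text
TCP [390.8 156.5 101. ] bed [-173.6  162.6]
```

```bash
python3 -c "
from det import *
z=np.load('pics/_.npz');im=z['im'];P=(z['R'],z['p'])
ctrl.capture('wrist')
for n in ('plaque_b_mid','plaque_b_hole'):
  for d in ctrl.spot_in('wrist',n)[:3]:
    u=np.array(d['position'])*(512,384);print(n,round(d['p'],2),u.round(),bed(at('wrist',u,48,P)).round(1))
h=cv2.cvtColor(im,cv2.COLOR_RGB2HSV);m=cv2.inRange(h,np.array((8,45,40)),np.array((28,220,255)))
n,l,s,c=cv2.connectedComponentsWithStats(m);print([(s[i].tolist(),bed(at('wrist',c[i],48,P)).round().tolist()) for i in range(1,n) if s[i,4]>200])
cv2.imwrite('pics/w11.png',cv2.resize(im,(600,450))[:,:,::-1])"
```

```text
plaque_b_mid 0.78 [303. 233.] [-191.3  130.5]
plaque_b_mid 0.33 [502.   9.] [  3. -47.]
plaque_b_hole 0.59 [300. 229.] [-188.7  132.5]
[([0, 0, 174, 384, 28108], [-153.0, 342.0]), ([460, 0, 37, 11, 235], [1.0, -23.0]), ([200, 181, 312, 203, 16203], [-239.0, 66.0]), ([107, 319, 58, 60, 1219], [-318.0, 278.0]), ([353, 319, 56, 57, 1230], [-318.0, 48.0])]
```

View pics/w11.png

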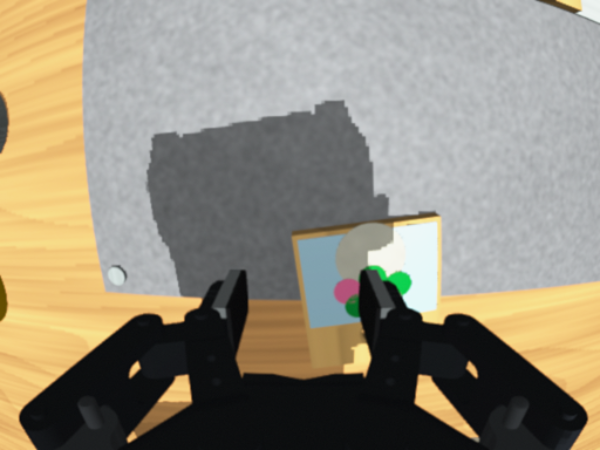

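Plaque b has been knocked aside. It now overhangs the near edge of the deck, with far corners at (294,234) and (440,214).

```bash
python3 -c "
from det import *
z=np.load('pics/_.npz');P=(z['R'],z['p']);f=512/600
for u in [(294,234),(440,214),(442,300),(309,328)]: print(bed(at('wrist',np.array(u)*f,48,P)).round(1))
holes(ground(z['im'],P,48))
print(ctrl.sense()['joints'].round(2))
togo((*w(-268,132),101),-93.08)"
```

```text
[-166.1  167.9]
[-153.5   78.2]
[-213.5   68.3]
[-231.7  158.5]
[ 0.1   0.26  1.96 -0.    0.93  1.72]
TCP [392.2 154.8 100.7] go [29.3 95.8 -0.3] yaw -93.29 turn -0.21
```

Call:
play_rows:
  motion:
    - [[11.3, 28.2, 0], [0, 0, 0]]
    - [[11.3, 28.2, 0], [0, 0, 0]]
    - [[11.3, 28.2, 0], [0, 0, 0]]
    - [[11.3, 28.2, 0], [0, 0, 0]]
    - [[0, 0, 0], [0, 0, 0]]
    - [[0, 0, 0], [0, 0, 0]]

```text
time_s: 37.48
eef_pos: [276.6, 116.1, 101.0]
ee_rot: [0.0, -0.686, 0.727, -0.0]
force: [0.6, -0.3, 0.6]
grip_width: 0.585
```

```bash
python3 -c "
from det import *
look();z=np.load('pics/_.npz');outline(z['im'],(z['R'],z['p']));togo((*w(-285,116),36.7),-93.08);print(ctrl.sense()['joints'].round(2))"
```

```text
TCP [276.6 116.1 101. ] bed [-285.5  116.1]
TCP [277.5 116.3 101.1] go [ 0.3  0.5 64.4] yaw -93.31 turn -0.23
[-0.   -0.01  2.27  0.    0.88  1.63]
```

Call:
play_rows:
  motion:
    - [[0, 0, 20], [0, 0, 0]]
    - [[0, 0, 20], [0, 0, 0]]
    - [[0, 0, 15], [0, 0, 0]]
    - [[0, 0, 9], [0, 0, 0]]
    - [[0, 0, 0], [0, 0, 0]]
    - [[0, -4, 0], [0, 0, 0]]
    - [[0, -4, 0], [0, 0, 0]]
    - [[0, -4, 0], [0, 0, 0]]
    - [[0, -4, 0], [0, 0, 0]]
    - [[0, -4, 0], [0, 0, 0]]
    - [[0, -4, 0], [0, 0, 0]]
    - [[0, -4, 0], [0, 0, 0]]
    - [[0, -4, 0], [0, 0, 0]]
    - [[0, -4, 0], [0, 0, 0]]
    - [[0, -4, 0], [0, 0, 0]]
    - [[0, 0, 0], [0, 0, 0]]

```text
time_s: 38.87
eef_pos: [317.2, 114.4, 36.8]
ee_rot: [0.0, -0.687, 0.727, -0.0]
force: [0.5, -0.4, 0.2]
grip_width: 0.586
```

```bash
python3 -c "
from det import *
print(ctrl.sense()['force']);look();z=np.load('pics/_.npz');outline(z['im'],(z['R'],z['p']));holes(ground(z['im'],(z['R'],z['p']),48))"
```

```text
[ 0.48099923 -0.43716153  0.17307348]
TCP [317.2 114.4  36.8] bed [-244.9  116.6]
  circ 19.0 [-207.8  111.8]
```

Call:
play_rows:
  motion:
    - [[0, -6, 0], [0, 0, 0]]
    - [[0, -6, 0], [0, 0, 0]]
    - [[0, -6, 0], [0, 0, 0]]
    - [[0, -6, 0], [0, 0, 0]]
    - [[0, -6, 0], [0, 0, 0]]
    - [[0, -6, 0], [0, 0, 0]]
    - [[0, -6, 0], [0, 0, 0]]
    - [[0, -6, 0], [0, 0, 0]]
    - [[0, -6, 0], [0, 0, 0]]
    - [[0, -6, 0], [0, 0, 0]]
    - [[0, -6, 0], [0, 0, 0]]
    - [[0, -6, 0], [0, 0, 0]]
    - [[0, -6, 0], [0, 0, 0]]
    - [[0, -6, 0], [0, 0, 0]]
    - [[0, -6, 0], [0, 0, 0]]
    - [[0, -6, 0], [0, 0, 0]]
    - [[0, -6, 0], [0, 0, 0]]
    - [[0, -6, 0], [0, 0, 0]]
    - [[0, -6, 0], [0, 0, 0]]
    - [[0, 0, 0], [0, 0, 0]]

```text
time_s: 40.58
eef_pos: [431.4, 107.9, 36.8]
ee_rot: [0.0, -0.687, 0.727, -0.0]
force: [0.2, 1.6, -0.5]
grip_width: 0.583
```

```bash
python3 -c "
from det import *
print(ctrl.sense()['force']);look();z=np.load('pics/_.npz');outline(z['im'],(z['R'],z['p']))"
```

```text
[ 0.23308756  1.5947338  -0.45459248]
TCP [431.4 107.9  36.8] bed [-130.5  116.3]
  outline mid (-0.3,1.9) yaw 15.6 size 20x84
  outline mid (-69.0,111.2) yaw 0.0 size 102x94
  circ 18.9 [-92.7 111.6]
```

Call:
play_rows:
  motion:
    - [[0, 10, 0], [0, 0, 0]]
    - [[0, 0, -30], [0, 0, 0]]
    - [[0, 0, -30], [0, 0, 0]]
    - [[0, 0, 0], [0, 0, 0]]

```text
time_s: 40.97
eef_pos: [422.2, 108.8, 100.9]
ee_rot: [0.003, -0.687, 0.727, -0.003]
force: [1.1, 0.4, 0.7]
grip_width: 0.588
```

Call:
play_rows:
  motion:
    - [[22.5, -23.8, 0], [0, 0, 0]]
    - [[22.5, -23.8, 0], [0, 0, 0]]
    - [[22.5, -23.9, 0], [0, 0, 0]]
    - [[0, 0, 0], [0, 0, 0]]
    - [[0, 0, 0], [0, 0, 0]]
    - [[0, 0, 0], [0, 0, 0]]
    - [[0, 0, 20], [0, 0, 0]]
    - [[0, 0, 20], [0, 0, 0]]
    - [[0, 0, 13], [0, 0, 0]]
    - [[0, 0, 0], [0, 0, 0]]
    - [[-4, 0, 0], [0, 0, 0]]
    - [[-4, 0, 0], [0, 0, 0]]
    - [[-4, 0, 0], [0, 0, 0]]
    - [[-4, 0, 0], [0, 0, 0]]
    - [[-4, 0, 0], [0, 0, 0]]
    - [[-4, 0, 0], [0, 0, 0]]
    - [[-4, 0, 0], [0, 0, 0]]
    - [[-4, 0, 0], [0, 0, 0]]
    - [[-4, 0, 0], [0, 0, 0]]
    - [[0, 0, 0], [0, 0, 0]]
  fingers: 0

```text
time_s: 42.63
eef_pos: [489.7, 73.9, 43.7]
ee_rot: [0.0, -0.687, 0.726, 0.0]
force: [0.5, 0.6, 0.1]
grip_width: -0.001
```

```bash
python3 -c "
from det import *
print(ctrl.sense()['force']);look();z=np.load('pics/_.npz');outline(z['im'],(z['R'],z['p']))"
```

```text
[0.46985274 0.55244776 0.07142034]
TCP [489.7  73.9  43.7] bed [-70.4  85.4]
  hole (-96.2,138.6) mid (-70.2,138.6) yaw -0.2 size 62x86
  pin [33.6 45.2]
  pin [ 29.7 140.1]
  pin [31.  -7.1]
  pin [30.   1.5]
  outline mid (39.2,4.8) yaw -0.4 size 71x91
  outline mid (-232.3,314.1) yaw -34.2 size 198x92
  outline mid (-213.2,-123.4) yaw -22.3 size 50x90
```

Call:
play_rows:
  motion:
    - [[-1, 0, 0], [0, 0, 0]]
    - [[0, 0, 0], [0, 0, 0]]
    - [[8, 0, 0], [0, 0, 0]]
    - [[0, 0, -27], [0, 0, 0]]
    - [[0, 0, -27], [0, 0, 0]]
    - [[0, 0, 0], [0, 0, 0]]

```text
time_s: 43.18
eef_pos: [491.6, 65.3, 101.9]
ee_rot: [0.002, -0.687, 0.727, -0.003]
force: [0.4, 0.3, 0.9]
grip_width: -0.001
```

Call:
play_rows:
  motion:
    - [[-20.4, 23.2, 0], [0, 0, 0]]
    - [[-20.4, 23.2, 0], [0, 0, 0]]
    - [[-20.4, 23.2, 0], [0, 0, 0]]
    - [[0, 0, 0], [0, 0, 0]]
    - [[0, 0, 20], [0, 0, 0]]
    - [[0, 0, 20], [0, 0, 0]]
    - [[0, 0, 15], [0, 0, 0]]
    - [[0, 0, 6], [0, 0, 0]]
    - [[0, 0, 0], [0, 0, 0]]
  fingers: 50

```text
time_s: 43.93
eef_pos: [423.1, 130.7, 36.0]
ee_rot: [-0.001, -0.687, 0.727, 0.001]
force: [0.1, 0.0, 0.5]
grip_width: 0.584
```

Call:
play_rows:
  motion:
    - [[0, -6, 0], [0, 0, 0]]
    - [[0, -6, 0], [0, 0, 0]]
    - [[0, -6, 0], [0, 0, 0]]
    - [[0, -6, 0], [0, 0, 0]]
    - [[0, -6, 0], [0, 0, 0]]
    - [[0, -6, 0], [0, 0, 0]]
    - [[0, -6, 0], [0, 0, 0]]
    - [[0, -6, 0], [0, 0, 0]]
    - [[0, -6, 0], [0, 0, 0]]
    - [[0, -6, 0], [0, 0, 0]]
    - [[0, -6, 0], [0, 0, 0]]
    - [[0, -6, 0], [0, 0, 0]]
    - [[0, -6, 0], [0, 0, 0]]
    - [[0, -6, 0], [0, 0, 0]]
    - [[0, -6, 0], [0, 0, 0]]
    - [[0, -6, 0], [0, 0, 0]]
    - [[0, 0, 0], [0, 0, 0]]
    - [[0, 0, 0], [0, 0, 0]]

```text
time_s: 45.43
eef_pos: [519.3, 125.8, 36.6]
ee_rot: [-0.0, -0.687, 0.727, -0.0]
force: [-0.1, -0.7, 0.2]
grip_width: 0.586
```

```bash
python3 -c "
from det import *
print(ctrl.sense()['force']);look();z=np.load('pics/_.npz');outline(z['im'],(z['R'],z['p']))"
```

```text
[-0.09093063 -0.72563994  0.21442516]
TCP [519.3 125.8  36.6] bed [-43.6 138.8]
  hole (11.3,246.9) mid (37.3,247.1) yaw 0.6 size 91x72
  hole (23.5,5.4) mid (46.2,18.2) yaw 29.4 size 70x42
  pin [ 24.5 301.5]
  pin [29.2 -4.8]
  outline mid (18.6,138.7) yaw -0.1 size 101x94
  circ 19.1 [ -5.3 138.6]
```

Call:
play_rows:
  motion:
    - [[0, -5, 0], [0, 0, 0]]
    - [[0, -5, 0], [0, 0, 0]]
    - [[0, -5, 0], [0, 0, 0]]
    - [[0, -5, 0], [0, 0, 0]]
    - [[0, -5, 0], [0, 0, 0]]
    - [[0, -4, 0], [0, 0, 0]]
    - [[0, -3, 0], [0, 0, 0]]
    - [[0, -2, 0], [0, 0, 0]]
    - [[0, -1, 0], [0, 0, 0]]
    - [[0, -1, 0], [0, 0, 0]]
    - [[0, 0, 0], [0, 0, 0]]
    - [[0, 0, 0], [0, 0, 0]]

```text
time_s: 46.48
eef_pos: [555.1, 123.8, 36.8]
ee_rot: [0.0, -0.687, 0.727, -0.0]
force: [0.3, 0.3, -0.7]
grip_width: 0.593
```

```bash
python3 -c "
from det import *
print(ctrl.sense()['force']);im,P=view('w12',(600,450));print(bed(P[1]));outline(im,P);outline(im,P,41)"
```

```text
[ 0.34990279  0.25925364 -0.72710433]
[ -7.83181549 138.74661961]
  outline mid (54.5,139.5) yaw -0.9 size 97x89
  outline mid (54.8,15.6) yaw -0.3 size 97x80
  outline mid (54.1,139.5) yaw -0.9 size 102x94
  outline mid (54.4,9.1) yaw -0.3 size 103x85
```

Plaque b gives the same seated signature. I'll retreat upward and take one overview before the second index.

Call:
play_rows:
  motion:
    - [[0, 15, 0], [0, 0, 0]]
    - [[0, 0, -35], [0, 0, 0]]
    - [[0, 0, -35], [0, 0, 0]]
    - [[0, 0, -35], [0, 0, 0]]
    - [[0, 0, -35], [0, 0, 0]]
    - [[20, 20, -20], [0, 0, 0]]
    - [[30, 0, -20], [0, 0, 0]]
    - [[30, 0, -20], [0, 0, 0]]
    - [[30, 0, 0], [0, 0, 0]]
    - [[0, 0, 0], [0, 0, 0]]
    - [[0, 0, 0], [0, 0, 0]]
  fingers: 50

```text
time_s: 47.45
eef_pos: [513.8, 15.0, 236.9]
ee_rot: [0.0, -0.686, 0.727, -0.0]
force: [-0.1, 0.2, -0.6]
grip_width: 0.582
```

```bash
python3 -c "
from det import *
im,P=view('w13',(800,600));print(bed(P[1]));outline(im,P,41);togo((651.5,210.5,190),-93.08)
h=cv2.cvtColor(im,cv2.COLOR_RGB2HSV)"
```

```text
[-43.15844579  27.87167363]
  outline mid (54.3,0.3) yaw -0.4 size 103x93
  outline mid (54.0,139.2) yaw -0.7 size 102x95
  outline mid (53.9,-140.1) yaw -0.5 size 103x96
TCP [513.8  15.9 236.6] go [-202.1 -126.4   46.6] yaw -93.26 turn -0.18
```

View pics/w13.png

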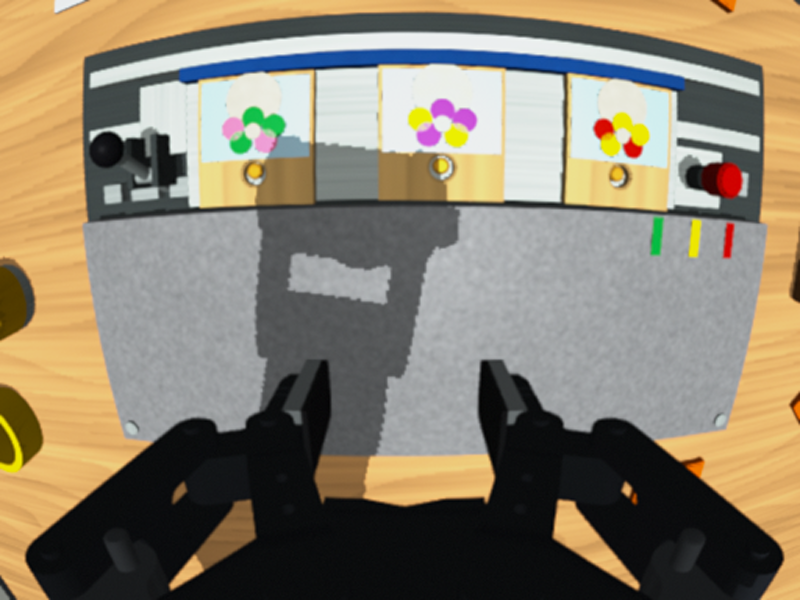

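All three plaques lie flat with brass showing in each hole at (255,173), (441,168) and (618,177). The deck is empty. I'll unlock the lever.

Call:
play_rows:
  motion:
    - [[-28.9, -18.1, 6.6], [0, 0, 0]]
    - [[-28.9, -18.1, 6.6], [0, 0, 0]]
    - [[-28.9, -18.1, 6.6], [0, 0, 0]]
    - [[-28.9, -18.1, 6.6], [0, 0, 0]]
    - [[-28.9, -18.1, 6.6], [0, 0, 0]]
    - [[-28.9, -18.1, 6.6], [0, 0, 0]]
    - [[-28.7, -17.8, 6.4], [0, 0, 0]]
    - [[0, 0, 0], [0, 0, 0]]
    - [[0, 0, 20], [0, 0, 0]]
    - [[0, 0, 20], [0, 0, 0]]
    - [[0, 0, 20], [0, 0, 0]]
    - [[0, 0, 20], [0, 0, 0]]
    - [[0, 0, 20], [0, 0, 0]]
    - [[0, 0, 8], [0, 0, 0]]
    - [[0, 0, 0], [0, 0, 0]]
  fingers: 0

```text
time_s: 48.75
eef_pos: [650.1, 211.2, 80.5]
ee_rot: [-0.002, -0.687, 0.726, 0.001]
force: [0.3, -0.5, -0.0]
grip_width: 0.001
```

Call:
play_rows:
  motion:
    - [[0, 5, 0], [0, 0, 0]]
    - [[0, 5, 0], [0, 0, 0]]
    - [[0, 5, 0], [0, 0, 0]]
    - [[0, 5, 0], [0, 0, 0]]
    - [[0, 5, 0], [0, 0, 0]]
    - [[0, 5, 0], [0, 0, 0]]
    - [[0, 5, 0], [0, 0, 0]]
    - [[0, 5, 0], [0, 0, 0]]
    - [[0, 5, 0], [0, 0, 0]]
    - [[0, 5, 0], [0, 0, 0]]
    - [[0, 5, 0], [0, 0, 0]]
    - [[0, 4, 0], [0, 0, 0]]
    - [[0, 2, 0], [0, 0, 0]]
    - [[0, 2, 0], [0, 0, 0]]

```text
time_s: 49.92
eef_pos: [588.5, 214.1, 82.5]
ee_rot: [0.0, -0.687, 0.727, -0.0]
force: [5.3, -0.6, -5.1]
grip_width: -0.0
```

Call:
play_rows:
  motion:
    - [[0, -10, 0], [0, 0, 0]]
    - [[0, -5, -20], [0, 0, 0]]
    - [[0, 0, -30], [0, 0, 0]]
    - [[0, 0, -30], [0, 0, 0]]
    - [[0, 0, 0], [0, 0, 0]]

```text
time_s: 50.33
eef_pos: [605.3, 213.9, 169.1]
ee_rot: [0.004, -0.687, 0.727, -0.002]
force: [-0.0, 0.1, 0.2]
grip_width: -0.001
```

Call:
play_rows:
  motion:
    - [[37.5, 0, 0], [0, 0, 0]]
    - [[37.5, 0, 0], [0, 0, 0]]
    - [[37.5, 0, 0], [0, 0, 0]]
    - [[37.5, 0, 0], [0, 0, 0]]
    - [[37.5, 0, 0], [0, 0, 0]]
    - [[37.5, 0, 0], [0, 0, 0]]
    - [[37.5, 0, 0], [0, 0, 0]]
    - [[37.5, 0, 0], [0, 0, 0]]
    - [[37.5, 0, 0], [0, 0, 0]]
    - [[37.5, 0, 0], [0, 0, 0]]
    - [[37.5, 0, 0], [0, 0, 0]]
    - [[37.5, 0, 0], [0, 0, 0]]
    - [[0, 0, 0], [0, 0, 0]]
    - [[0, 0, 0], [0, 0, 0]]
  fingers: 60

```text
time_s: 51.5
eef_pos: [577.6, -237.2, 162.3]
ee_rot: [-0.0, -0.686, 0.728, 0.001]
force: [-0.2, 0.9, -1.1]
grip_width: 0.7
```

```bash
python3 -c "
from det import *
im,P=view('w14');togo((579.7,-236,63),-93.08)
for b in blobs(im,(0,150,60),(6,255,255),300): print(b,at('wrist',b[1:],80,P).round(1))"
```

```text
TCP [ 578.  -235.8  162.4] go [ 0.3 -1.9 99.4] yaw -93.26 turn -0.18
(np.int32(1033), np.float64(256.7), np.float64(195.7)) [ 579.2 -235.8   80. ]
```

Call:
play_rows:
  motion:
    - [[0, -1.5, 20], [0, 0, 0]]
    - [[0, 0, 20], [0, 0, 0]]
    - [[0, 0, 20], [0, 0, 0]]
    - [[0, 0, 20], [0, 0, 0]]
    - [[0, 0, 18], [0, 0, 0]]
    - [[0, 0, 0], [0, 0, 0]]

```text
time_s: 52.05
eef_pos: [578.5, -233.2, 61.3]
ee_rot: [-0.001, -0.688, 0.726, 0.003]
force: [-0.1, -0.0, -0.3]
grip_width: 0.705
```

Call:
play_rows:
  motion:
    - [[0, 0, 0], [0, 0, 0]]
    - [[0, 0, 0], [0, 0, 0]]
    - [[0, 0, 0], [0, 0, 0]]
    - [[0, 0, 0], [0, 0, 0]]
    - [[0, 0, 0], [0, 0, 0]]
  fingers: 10
  squeeze: 80

```text
time_s: 52.47
eef_pos: [580.7, -236.2, 66.8]
ee_rot: [0.0, -0.687, 0.727, -0.001]
force: [-0.3, 1.3, 6.1]
grip_width: 0.294
```

Call:
play_rows:
  motion:
    - [[0, 0, -4], [0, 0, 0]]
    - [[0, 0, -4], [0, 0, 0]]
    - [[0, 0, -4], [0, 0, 0]]
    - [[0, 0, -3], [0, 0, 0]]
    - [[0, 0, 0], [0, 0, 0]]
    - [[0, 0, 0], [0, 0, 0]]

```text
time_s: 52.97
eef_pos: [580.4, -236.1, 79.8]
ee_rot: [0.0, -0.687, 0.727, -0.001]
force: [6.0, -2.3, -8.0]
grip_width: 0.291
```

Same readings as the first time. I'll slide gently, since the shuttle is loaded.

Call:
play_rows:
  motion:
    - [[-2, 0, 0], [0, 0, 0]]
    - [[-3, 0, 0], [0, 0, 0]]
    - [[-3, 0, 0], [0, 0, 0]]
    - [[-3, 0, 0], [0, 0, 0]]
    - [[-3, 0, 0], [0, 0, 0]]
    - [[-3, 0, 0], [0, 0, 0]]
    - [[-3, 0, 0], [0, 0, 0]]
    - [[-3, 0, 0], [0, 0, 0]]
    - [[-3, 0, 0], [0, 0, 0]]
    - [[-3, 0, 0], [0, 0, 0]]
    - [[-3, 0, 0], [0, 0, 0]]
    - [[-3, 0, 0], [0, 0, 0]]
    - [[-3, 0, 0], [0, 0, 0]]
    - [[-2, 0, 0], [0, 0, 0]]
    - [[0, 0, 0], [0, 0, 0]]
    - [[0, 0, 0], [0, 0, 0]]

```text
time_s: 54.3
eef_pos: [582.6, -195.7, 79.6]
ee_rot: [0.001, -0.687, 0.727, -0.0]
force: [5.8, 0.0, -8.7]
grip_width: 0.292
```

Call:
play_rows:
  motion:
    - [[0, 0, 4], [0, 0, 0]]
    - [[0, 0, 4], [0, 0, 0]]
    - [[0, 0, 4], [0, 0, 0]]
    - [[0, 0, 3], [0, 0, 0]]
    - [[0, 0, 0], [0, 0, 0]]
    - [[0, 0, 0], [0, 0, 0]]

```text
time_s: 54.8
eef_pos: [582.8, -196.6, 66.8]
ee_rot: [0.0, -0.687, 0.727, -0.001]
force: [-1.1, 0.6, 8.1]
grip_width: 0.288
```

Call:
play_rows:
  motion:
    - [[0, 0, 0], [0, 0, 0]]
    - [[0, 0, 0], [0, 0, 0]]
    - [[0, 0, 0], [0, 0, 0]]
    - [[0, 0, 0], [0, 0, 0]]
    - [[0, 0, -30], [0, 0, 0]]
    - [[0, 0, -30], [0, 0, 0]]
    - [[0, 0, -30], [0, 0, 0]]
    - [[0, 0, -30], [0, 0, 0]]
    - [[0, 0, 0], [0, 0, 0]]
  fingers: 60

```text
time_s: 55.55
eef_pos: [584.0, -197.1, 191.1]
ee_rot: [0.001, -0.687, 0.727, -0.005]
force: [-0.0, 0.8, 0.1]
grip_width: 0.702
```

```bash
python3 -c "
from det import *
im,P=view('w15');togo((529.5,255.5,79),-93.08)
for b in blobs(im,(0,150,60),(6,255,255),300): print(b,at('wrist',b[1:],80,P).round(1),bed(at('wrist',b[1:],80,P)).round(1))
outline(im,P,41)"
```

```text
TCP [ 583.1 -196.7  187.8] go [-448.7   79.4  107.2] yaw -93.21 turn -0.13
(np.int32(808), np.float64(257.1), np.float64(192.2)) [ 581.1 -196.3   80. ] [  35.4 -179.5]
  outline mid (53.8,-100.4) yaw -0.8 size 102x94
  outline mid (54.0,38.7) yaw -0.2 size 102x99
  outline mid (-337.6,344.6) yaw -39.1 size 393x83
```

The shuttle is at printing: the knob has moved 40 mm, and so have the plaques. I'll lock the lever.

Call:
play_rows:
  motion:
    - [[-37.4, 6.5, 0], [0, 0, 0]]
    - [[-37.4, 6.5, 0], [0, 0, 0]]
    - [[-37.4, 6.5, 0], [0, 0, 0]]
    - [[-37.4, 6.5, 0], [0, 0, 0]]
    - [[-37.4, 6.5, 0], [0, 0, 0]]
    - [[-37.4, 6.5, 0], [0, 0, 0]]
    - [[-37.4, 6.5, 0], [0, 0, 0]]
    - [[-37.4, 6.5, 0], [0, 0, 0]]
    - [[-37.4, 6.5, 0], [0, 0, 0]]
    - [[-37.4, 6.5, 0], [0, 0, 0]]
    - [[-37.4, 6.5, 0], [0, 0, 0]]
    - [[-37.4, 6.5, 0], [0, 0, 0]]
    - [[0, 0, 21], [0, 0, 0]]
    - [[0, 0, 21], [0, 0, 0]]
    - [[0, 0, 21], [0, 0, 0]]
    - [[0, 0, 21], [0, 0, 0]]
    - [[0, 0, 21], [0, 0, 0]]
    - [[0, 0, 0], [0, 0, 0]]
    - [[0, 0, 0], [0, 0, 0]]
  fingers: 0

```text
time_s: 57.18
eef_pos: [528.6, 256.1, 78.5]
ee_rot: [-0.001, -0.687, 0.727, 0.001]
force: [0.1, 0.8, 0.4]
grip_width: -0.002
```

Call:
play_rows:
  motion:
    - [[0, -5, 0], [0, 0, 0]]
    - [[0, -5, 0], [0, 0, 0]]
    - [[0, -5, 0], [0, 0, 0]]
    - [[0, -5, 0], [0, 0, 0]]
    - [[0, -5, 0], [0, 0, 0]]
    - [[0, -5, 0], [0, 0, 0]]
    - [[0, -5, 0], [0, 0, 0]]
    - [[0, -5, 0], [0, 0, 0]]
    - [[0, -5, 0], [0, 0, 0]]
    - [[0, -5, 0], [0, 0, 0]]
    - [[0, -5, 0], [0, 0, 0]]
    - [[0, -5, 0], [0, 0, 0]]
    - [[0, -3, 0], [0, 0, 0]]
    - [[0, -3, 0], [0, 0, 0]]

```text
time_s: 58.35
eef_pos: [595.7, 252.6, 79.7]
ee_rot: [0.0, -0.687, 0.727, -0.0]
force: [-2.7, 1.1, 2.0]
grip_width: -0.003
```

Call:
play_rows:
  motion:
    - [[0, -1.5, 0], [0, 0, 0]]
    - [[0, -1, 0], [0, 0, 0]]
    - [[0, -1, 0], [0, 0, 0]]

```text
time_s: 58.6
eef_pos: [598.7, 252.4, 79.5]
ee_rot: [-0.0, -0.687, 0.727, 0.0]
force: [-3.2, 0.4, 0.3]
grip_width: -0.001
```

Call:
play_rows:
  motion:
    - [[0, -1, 0], [0, 0, 0]]
    - [[0, -1, 0], [0, 0, 0]]
    - [[0, -1, 0], [0, 0, 0]]

```text
time_s: 58.85
eef_pos: [601.0, 252.3, 79.3]
ee_rot: [-0.001, -0.687, 0.727, 0.001]
force: [-8.8, 0.5, 1.6]
grip_width: -0.001
```

Call:
play_rows:
  motion:
    - [[0, -1, 0], [0, 0, 0]]
    - [[0, -1, 0], [0, 0, 0]]

```text
time_s: 59.02
eef_pos: [601.4, 252.4, 79.1]
ee_rot: [-0.003, -0.687, 0.726, 0.002]
force: [-18.1, -0.7, 6.5]
grip_width: -0.001
```

Stop reached, so the lever is locked. I'll retreat high and do the final check.

Call:
play_rows:
  motion:
    - [[0, 20, 0], [0, 0, 0]]
    - [[0, 0, -35], [0, 0, 0]]
    - [[0, 0, -35], [0, 0, 0]]
    - [[0, 0, -35], [0, 0, 0]]
    - [[25, 8, -15], [0, 0, 0]]
    - [[30, 8, -15], [0, 0, 0]]
    - [[30, 8, -15], [0, 0, 0]]
    - [[30, 8, -15], [0, 0, 0]]
    - [[30, 8, -15], [0, 0, 0]]
    - [[30, 8, -5], [0, 0, 0]]
    - [[30, 8, 0], [0, 0, 0]]
    - [[0, 0, 0], [0, 0, 0]]
    - [[0, 0, 0], [0, 0, 0]]
    - [[0, 0, 0], [0, 0, 0]]

```text
time_s: 60.18
eef_pos: [516.8, 51.9, 264.9]
ee_rot: [0.0, -0.687, 0.727, -0.0]
force: [-0.2, 0.2, -0.8]
grip_width: 0.001
```

```bash
python3 -c "
from det import *
im,P=view('w16',(800,600));print(P[1].round(1));outline(im,P,41);print(ctrl.sense()['force'])
for b in blobs(im,(0,150,60),(6,255,255),60): print(b,bed(at('wrist',b[1:],80,P)).round(1))
for b in blobs(im,(10,120,100),(28,255,255),8):
  q=bed(at('wrist',b[1:],36.5,P))
  if abs(q[0]-30)<8: print('brass',b[0],q.round(1))"
```

```text
[516.8  51.9 264.9]
  outline mid (54.0,39.5) yaw 0.1 size 103x93
  outline mid (53.9,178.4) yaw -0.8 size 103x94
  outline mid (53.8,-100.4) yaw -0.4 size 103x96
[-1.0891618  -0.27051866 -0.44742682]
(np.int32(83), np.float64(375.0), np.float64(83.6)) [ 61.4 -68.8]
(np.int32(69), np.float64(393.1), np.float64(96.9)) [ 47.8 -92.6]
(np.int32(294), np.float64(451.3), np.float64(114.8)) [  34.1 -180.7]
(np.int32(84), np.float64(472.3), np.float64(152.8)) [ -13.1 -224.4]
brass 1084 [ 24.6 157.5]
brass 54 [30.  40.8]
brass 22 [ 33.  -80.5]
brass 144 [  28.6 -103.3]
brass 11 [  34.5 -122.3]
brass 8 [  22.2 -122.4]
```

View pics/w16.png

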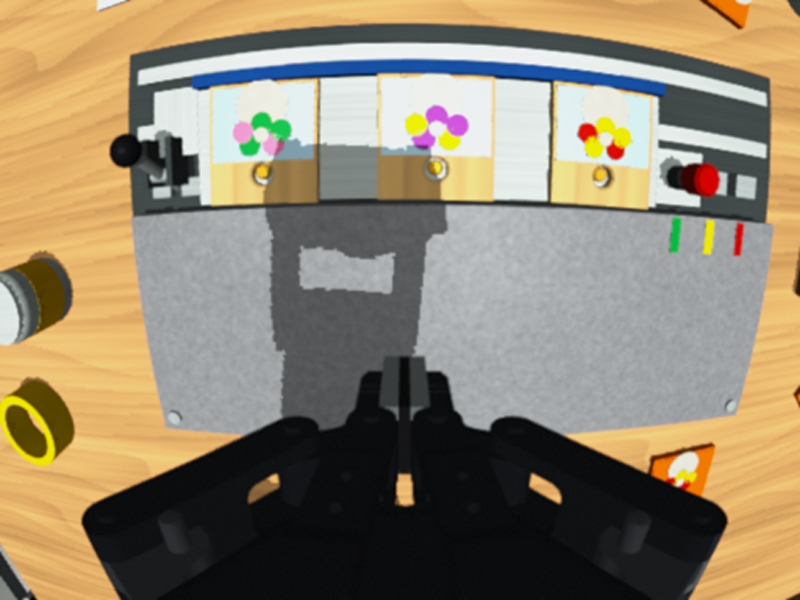

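The final picture shows the knob at the green strip, the lever leaning away from the robot, and all three plaques on their pins with the robot clear. I'll hand in.

```bash
python3 -c "
from rig import ctrl
print(ctrl.finish_job())"
```

```text
the job is handed in; nothing more can be done
None
```

I indexed the shuttle to loading and locked it, put all three plaques on their pins, then indexed to printing and locked it again. The job was handed in at about 60 s; no verdict is reported.

**Two upsets on the way:**
- I moved plaque c about 12 mm by opening the fingers while they were still beside it, then pushed it back.
- Plaque b was knocked to the near edge of the deck during the run and had to be pushed back across.

**Last checks:**
- **Plaques:** brass shows in every hole and their apparent size fits lying flat. Their outlines were within about 1 mm of the expected places, and the two I compared had moved 40 mm with the shuttle.
- **Knob and plunger:** the knob sits opposite the green strip, about 40 mm on from loading. The plunger was lowered the full way back, but I did not measure its height directly.
- **Lever:** it was pushed until the force jumped (about 18 N at the end, about 21 N the first time) and leans away from the robot.
- **Bystanders:** the tin and tape roll look undisturbed in the final picture. The squeegee was almost out of that view, and the tool never went near it.

No check failed. The only disagreement was a 1 to 2% size error in the outline measurements, which comes from the calibration.

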